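Load the tube carrier and hold it balanced over the shaker

ROBOT

A 7-joint arm with a two-finger parallel gripper is mounted at the origin on the work surface. World frame = base frame: x ahead of the robot, y to its left, z up, the work surface at z = 0. Lengths are in m, angles in rad, forces in N, time in s.
With the tool pointing down it reaches from about 0.425 to 1.025 m from the base axis. Payload 9.4 kg.
Tool frame: the origin (TCP) lies at the very end of the fingers, on their centre line; the grasp point (between the pads) lies 19 mm behind it; z points along the fingers, x is the direction in which the jaws open and shut, and the axes are right-handed (so a half turn about z gives the same grasp; the last joint's range is limited). The gripper opens to 85 mm and grips with 20 to 120 N. Pads are 22 mm wide; open, the fingers measure 114 mm over their backs; the gripper's body (76 mm by 85 mm) begins 54 mm behind the grasp point. The pads swing forward as they close: fully open they stand 13 mm farther back than shut.
Start: joints at [1.153, 0.599, -0.003, 1.599, 0.002, 0.943, -0.08], TCP at [0.242, -0.683, 0.231] pointing down, gripper open.
Joint ranges: [-2.57, 2.57], [-0.35, 1.97], [-1.29, 1.29], [0.11, 2.56], [-1.05, 4.19], [0.11, 1.86], [-2.63, 2.63]. Speed limits (rad/s): [2.22, 2.22, 3.01, 3.01, 3.14, 3.14, 3.14].

INTERFACE

Orientations are given as a rotation vector (axis times angle).
In Python, from bench import arm, imaging, ticket gives the robot as it stands.
- The arm moves only by the tool play_rows, never from a script. Its argument "plan" is text: rows parted by semicolons, each of 7 numbers parted by spaces: the shift along the tool's x, y, z in cm, then the turn, a rotation vector about the tool's x, y, z in rad, then the finger opening in cm, from 0 to 8.54. In form: dx dy dz rx ry rz claw; .... A call has 1 to 8 rows; each row is the pose to reach, as a shift and turn from the pose commanded when the call began, along the tool's axes at that moment; what a row does not reach only later rows make up. A row lasts 1/8 s, in which the tool goes at most 62.5 mm and 10.7 degrees, less where a joint would pass 70% of its speed; a pose out of reach is approached as far as the arm can. A call with a gripper value outside its range is refused whole. The fingers move at their own pace and stop on an object; "squeeze" is the grip in N (left out, the last holds). Time passes only in rows, so rows that repeat a pose let the fingers close. It gives the time, the measured TCP pose, the force and the opening at its end, in the units of the state.
- arm.state(): the state, without advancing time (a new reading comes with each control period).
- imaging.camera(name): name is "scene" or "top" or "wrist"; returns a dict with "img" (480x640x3 uint8, red, green, blue), "fovy" (degrees; the focal length in pixels is half the picture's height over the tangent of half this angle, whatever the lens; pixels are square), "cx", "cy" (the principal point, pixels), "k1" (the pictures are not rectified: a ray, as slopes to the right and down, at radius r is drawn at 1 + k1 r^2 times it, then the intrinsics apply), "pose" (4x4, takes a point from camera to world coordinates). Camera axes: x right, y down, z forward; pixel columns grow to the right and rows downward; lengths in m; the calibration is good to about 2 mm. A picture is of the moment at which its call begins. There is no depth.
- ticket.close_job(): hands the job in, once; it reports no verdict.
The state is a dict: "time": time; "q": joint angles; "qd": joint speeds; "tau": joint torques, N m; "tcp_pos": TCP position; "ee_rot": TCP orientation; "force": force on the tool from outside, world axes, zero at the start; "moment": the same for the moment, N m; "finger_gap": opening from 0.0 (shut) to 1.0 (fully open).
Only numpy, scipy, OpenCV 4.12 (cv2) and the standard library are available. Lean on these libraries where they do the work, as an engineer would, in place of code of your own. Each camera call takes 0.05 s, during which the arm holds its last target.

TASK

Load the two blue-capped tubes into the large bores of the green carrier where it stands on the bench. Then lift the loaded carrier by its wire handle at its balance point, without letting it tip, and hold it level and still over the middle of the shaker platform, its long side parallel to the black clamp bars and its feet a few centimetres above them. Finish while still holding it there, so that the bars can be set to its width: do not rest it on the shaker, and leave the orange-capped tubes and the other small things on the bench alone.

Things in the scene. Friction and masses are not known exactly. Their poses are not given: they have to be found in the camera images.
- sample_a: blue-capped 50 ml conical tube, sealed, 80 to 110 g, upright in the foam rack. Body 29 mm across, the lowest 16 mm tapering to a blunt tip 10 mm across; cap 35 mm across, 15 mm high, its top 114 mm above the tip. Origin: centre of the tip, z up the tube. Easiest taken by the cap from above, closing across the rack's row
- sample_b: the second blue-capped tube, the same as sample_a
- foam_rack: white foam tube rack, fixed, 110 (x) x 206 (y) x 55 mm, 2 rows of 4 holes 33 mm wide, 48 mm apart, 45 mm deep. Origin: centre of its underside. The row at x = -24 mm (y = -72, -24, 24, 72) holds two blue-capped and two orange-capped tubes in any order, tips 10 mm above the bench; the other row is empty
- carrier: green two-tier tube carrier with wire handle, loose on the bench, 204 (x) x 105 (y) mm, 220 g; tops of tiers 66 and 13 mm up. Two 33 mm bores for 50 ml tubes near its +x end, four 17 mm bores at its -x end. Empty it balances 2 mm to -x of the middle; with both sample tubes in the large bores at x = 25 to 31, about 28 mm. Origin: centre of its underside (feet), z up
- handle (a point): middle of the carrier's handle: a round steel bar, 10 mm thick, straight along the carrier's x from -97 to +97 mm at y = 0, its axis 138 mm above the feet, an upright at each end. It passes 10 mm beside the caps of seated tubes (cap tops 119 mm above the feet): lower a tube in with the fingers closing along the carrier's x. Axes as the carrier's
- bore0 (a point): centre of the mouth of one large bore, in the top of the carrier's upper tier, at carrier x = 62, y = -28, z = 66 mm. Below it the lower tier has a 20 mm hole: a tube is seated when its cone rests in that, its tip about 5 mm above the carrier's feet
- bore1 (a point): centre of the mouth of the other large bore, at carrier x = 62, y = +28, z = 66 mm
- shaker: orbital shaker, off, fixed: white housing 280 mm wide (y), x from -155 (control panel) to +125 mm; platform 240 (x) x 280 (y) mm. Side plates at y = -137 and 137 mm carry two black rubber clamp bars, 14 mm thick, along the shaker's y at x = -78 and 78 mm; tops of plates and bars 142 mm above the bench. Origin: on the bench under the platform's middle
- deck (a point): middle of the shaker platform's upper face, 98 mm above the bench; the clamp bars' tops are 44 mm higher. Axes as the shaker's
- other_a: orange-capped tube, otherwise the same as the sample tubes, standing in the foam rack; not part of the job
- other_b: the second orange-capped tube, standing in the foam rack; not part of the job
- tape: roll of orange tape lying flat, 68 mm across, 19 high; bystander; origin: centre of its underside
- timer: white bench timer, 66 x 66 x 18 mm, lying; bystander; origin: centre of its underside
- well_plate: white 24-well plate, 85 x 127 (y) x 15 mm; bystander; origin: centre of its underside
Things that resemble listed ones, but are neither listed nor needed, are in the scene too. What is shaped like the sample_a but yellow is not meant.

How it is judged:
By the outcome, as a careful person would: the job done as asked, in the order asked, and still so for the second after the job is handed in, while the arm keeps its last pose, push and grip.
It also fails if it takes over 72 s, if anything falls off the work surface, if the arm or the gripper's body presses on something with over 40 N, if the wrist force passes 120 N, or if a joint passes its speed limit or range.

## Working session

There is one attempt and no reset: what is moved stays moved. The work goes in short steps, Python scripts to look and compute and a tool call to move; the robot and the scene stay as the last step left them, time stands still between calls to the robot, and variables do not carry over. Pictures are saved under pics/ and viewed, and the job is handed in when it is done.

Besides the shell and the picture viewer there is one more tool, called as a command line: name --argument value ..., lists and objects as JSON in quotes. play_rows: Moves the arm, as the interface text tells. Its arguments: {"type":"object","properties":{"plan":{"type":"string"},"squeeze":{"type":"number"}},"required":["plan"]}

```bash
ls; mkdir -p pics; cat > h.py <<'E'
import numpy as np, cv2
from bench import arm, imaging
from scipy.spatial.transform import Rotation as R
def cam(n):
    c=imaging.camera(n); return c
def K(c):
    f=240/np.tan(np.radians(c['fovy'])/2); return f
def save(c,name): cv2.imwrite('pics/'+name,cv2.cvtColor(c['img'],cv2.COLOR_RGB2BGR))
def ray(c,u,v):
    f=K(c); xd=np.array([(u-c['cx'])/f,(v-c['cy'])/f]); x=xd.copy()
    for _ in range(30): x=xd/(1+c['k1']*(x@x))
    d=c['pose'][:3,:3]@np.array([x[0],x[1],1]); return c['pose'][:3,3],d
def atz(c,u,v,z):
    o,d=ray(c,u,v); return o+d*(z-o[2])/d[2]
def proj(c,p):
    P=np.atleast_2d(p); T=np.linalg.inv(c['pose']); q=P@T[:3,:3].T+T[:3,3]
    x=q[:,:2]/q[:,2:]; r2=(x**2).sum(1,keepdims=True); x=x*(1+c['k1']*r2)
    return x*K(c)+[c['cx'],c['cy']]
E
python3 - <<'E'
from h import *
import pickle
for n in ['scene','top','wrist']:
    c=cam(n); save(c,n+'0.png'); pickle.dump(c,open(n+'0.pkl','wb')); print(n,c['fovy'],c['cx'],c['cy'],c['k1'],c['pose'].round(3).tolist())
print(arm.state())
E
```

```text
pics
scene 49.594529197695394 320.3600077197252 241.29473730561978 -0.007441313445877814 [[0.767, 0.409, -0.494, 1.135], [0.641, -0.517, 0.567, -0.636], [-0.023, -0.752, -0.659, 0.854], [0.0, 0.0, 0.0, 1.0]]
top 49.69633307412958 317.0783779441688 239.58221203047313 -0.029657458376675803 [[0.008, -0.998, 0.057, 0.497], [-1.0, -0.008, 0.002, 0.027], [-0.001, -0.057, -0.998, 1.187], [0.0, 0.0, 0.0, 1.0]]
wrist 58.292111884028635 322.9173076135065 244.52854272628247 -0.10189940013521016 [[0.334, -0.909, -0.249, 0.305], [-0.943, -0.323, -0.087, -0.661], [-0.001, 0.264, -0.965, 0.372], [0.0, 0.0, 0.0, 1.0]]
{'time': 0.15, 'q': array([ 1.15332223,  0.59995894, -0.00253652,  1.59992656,  0.00181806,
        0.94289106, -0.07980606]), 'qd': array([ 0.00056184, -0.00131396,  0.00068201, -0.00220648,  0.00126442,
       -0.00222515, -0.00059222]), 'tau': array([ 2.85968861e-03, -7.76995039e+01,  1.56616677e+00, -2.58240509e+01,
        1.24307230e-02,  6.77230710e-03,  3.34492370e-05]), 'tcp_pos': array([ 0.24217865, -0.68299368,  0.23060972]), 'ee_rot': array([-2.56553521e+00,  1.81219463e+00,  1.62666627e-03]), 'force': array([0.51437275, 0.06027286, 0.07984917]), 'moment': array([-0.01698179, -0.01580695, -0.07470454]), 'finger_gap': 1.00206563837863}
```

View pics/top0.png

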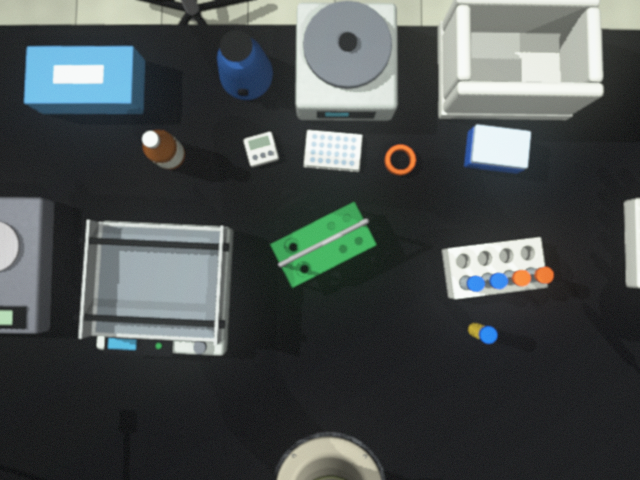

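View pics/scene0.png

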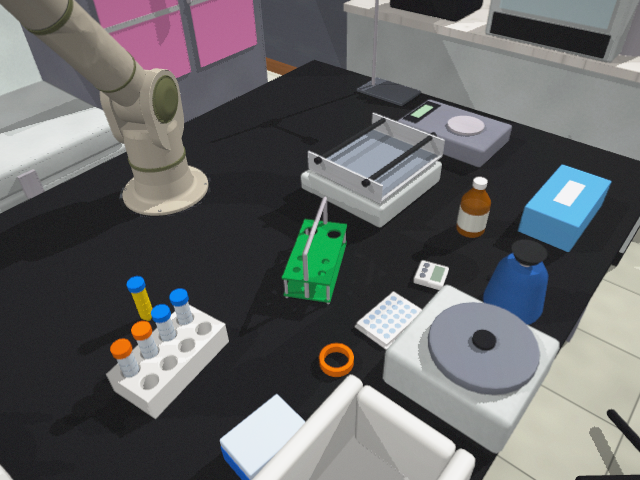

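View pics/wrist0.png

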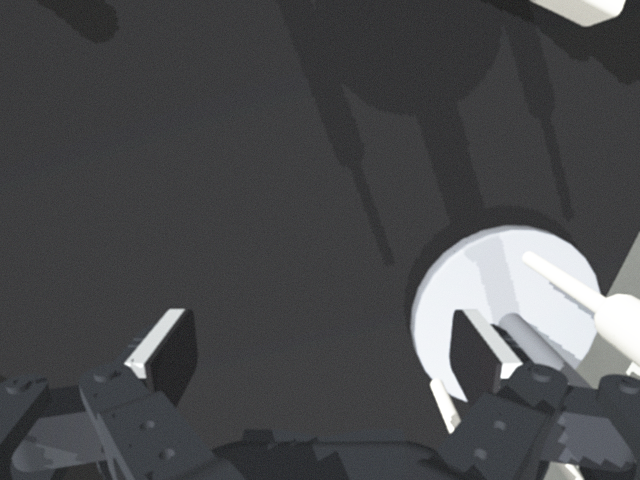

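The top view shows blue caps in the rack at (475,284) and (499,281), and orange caps at (522,278) and (545,275). The lookalike is a free-standing yellow-bodied tube with a blue cap at (488,335). The carrier's large bores are at its left end, (292,246) and (305,268). Next I'll take close crops.

```bash
python3 - <<'E'
import cv2
t=cv2.imread('pics/top0.png')
def crop(x0,y0,x1,y1,s,n): cv2.imwrite('pics/'+n,cv2.resize(t[y0:y1,x0:x1],None,fx=s,fy=s,interpolation=cv2.INTER_CUBIC))
crop(260,190,390,300,6,'c_car.png')
crop(430,225,560,355,4.6,'c_rack.png')
crop(70,205,245,365,3.7,'c_shk.png')
t=cv2.imread('pics/scene0.png')
crop(90,260,240,420,3.7,'s_rack.png')
crop(270,190,360,310,5,'s_car.png')
E
```

```text
(no output)
```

View pics/c_car.png

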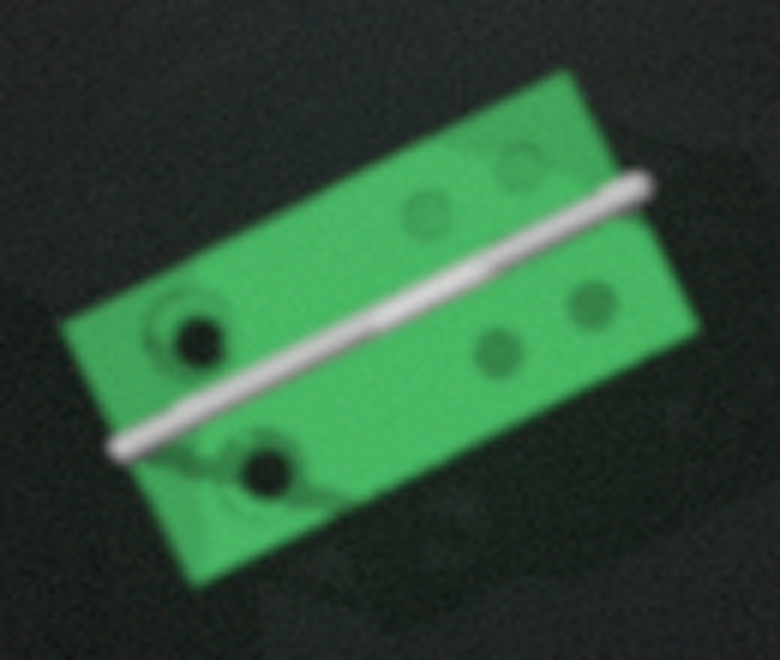

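View pics/c_rack.png

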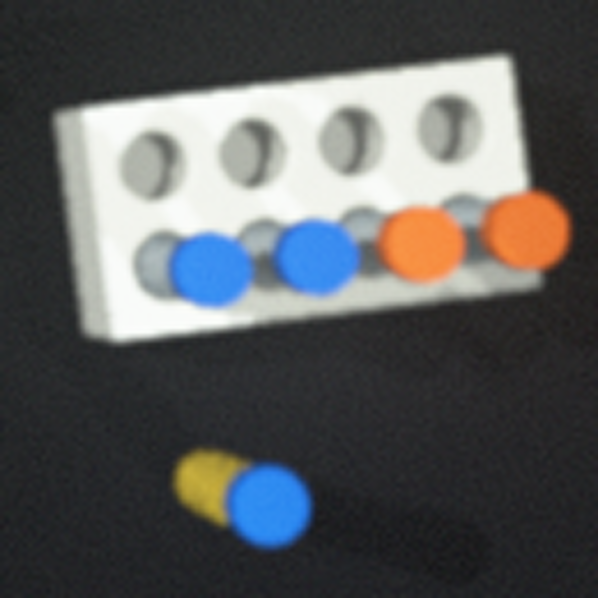

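View pics/c_shk.png

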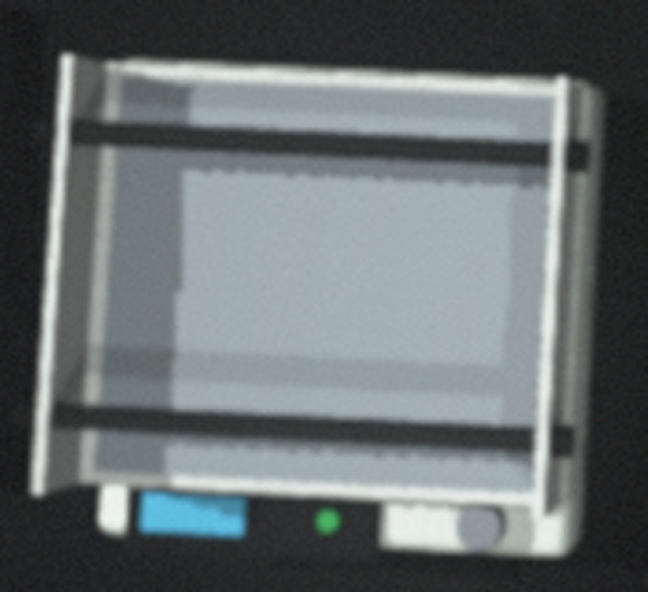

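View pics/s_rack.png

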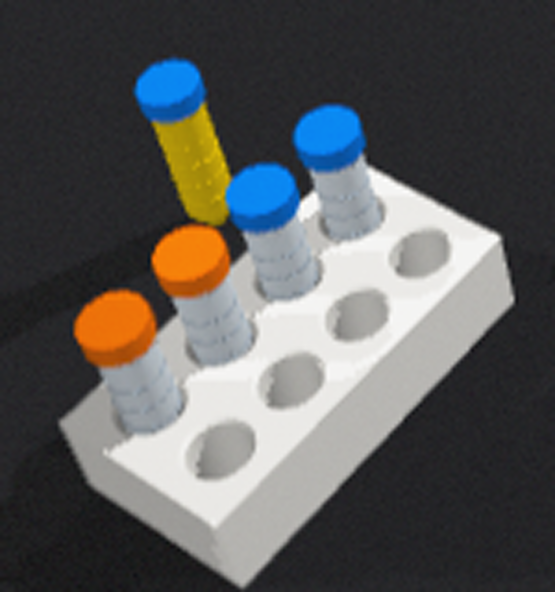

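View pics/s_car.png

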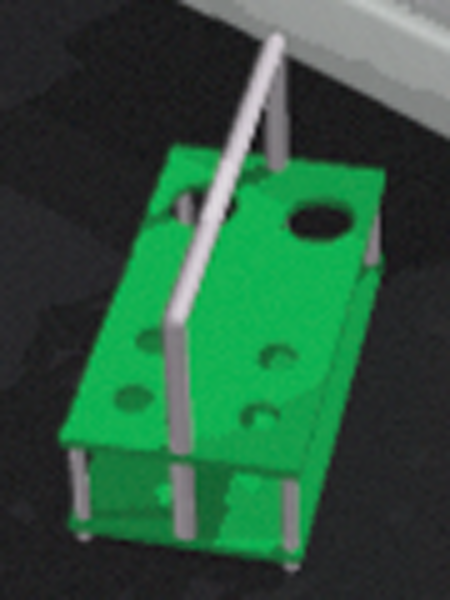

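```bash
cat > fit.py <<'E'
from h import *
import pickle
from scipy.optimize import least_squares
ct=pickle.load(open('top0.pkl','rb')); cs=pickle.load(open('scene0.pkl','rb'))
def un(p,s,off): return (np.array(p)+.5)/s-.5+np.array(off)
def fit(name,obs,x0):
    def W(p,P):
        P=np.asarray(P)/1000; c,s=np.cos(p[2]),np.sin(p[2])
        return np.c_[p[0]+c*P[:,0]-s*P[:,1],p[1]+s*P[:,0]+c*P[:,1],P[:,2]]
    for sel in ([0],[1],[0,1]):
        oo=[obs[i] for i in sel if i<len(obs)]
        if not oo: continue
        f=lambda p:np.concatenate([(proj(c,W(p,P))-u).ravel() for c,P,u in oo])
        r=least_squares(f,x0,loss='soft_l1'); print(name,sel,r.x[:2].round(4),np.degrees(r.x[2]).round(2),np.abs(r.fun.reshape(-1)).round(1).tolist())
    return r.x
C=[(102,-52.5,66),(-102,-52.5,66),(-102,52.5,66),(102,52.5,66),(97,0,138),(-97,0,138)]
u1=un([(62,325),(567,70),(700,328),(195,588),(118,449),(640,185)],6,(260,190))
u2=un([(385,172),(300,472),(65,440),(172,148),(277,45),(177,318)],5,(270,190))
car=fit('car',[(ct,C,u1),(cs,C,u2)],[.6,.02,2.0])
Rk=[(55,103,55),(55,-103,55),(-55,-103,55),(-55,103,55)]
rk=fit('rack',[(ct,Rk,un([(85,105),(512,57),(543,285),(112,342)],4.6,(430,225))),
 (cs,Rk[:3],un([(500,237),(215,527),(60,425)],3.7,(90,260)))],[.5,-.3,0.1])
S=[(78,137,142),(-78,137,142),(78,-137,142),(-78,-137,142)]
sh=fit('shk',[(ct,S,un([(64,131),(44,414),(559,153),(547,440)],3.7,(70,205)))],[.5,.3,0.])
def caps(c,img,lo,hi):
    hsv=cv2.cvtColor(img,cv2.COLOR_RGB2HSV); m=cv2.inRange(hsv,lo,hi)
    n,l,st,ce=cv2.connectedComponentsWithStats(m)
    return [(ce[i].round(1).tolist(),int(st[i,4])) for i in range(1,n) if 60<st[i,4]<800]
for nm,lo,hi in (('blue',(100,180,120),(115,255,255)),('or',(5,180,120),(15,255,255))):
    for ce,a in caps(ct,ct['img'],lo,hi): print('top',nm,ce,a,atz(ct,*ce,.124-.0)[:2].round(4))
    for ce,a in caps(cs,cs['img'],lo,hi): print('scene',nm,ce,a,atz(cs,*ce,.1165)[:2].round(4))
c,s=np.cos(rk[2]),np.sin(rk[2])
for y in (72,24,-24,-72): print('rackhole',(rk[0]+(-24*c-y*s)/1000).round(4),(rk[1]+(-24*s+y*c)/1000).round(4))
c,s=np.cos(car[2]),np.sin(car[2])
for y in (-28,28): print('bore',(car[0]+(62*c-y*s)/1000).round(4),(car[1]+(62*s+y*c)/1000).round(4))
E
python3 fit.py
```

```text
car [0] [0.5509 0.0163] 117.49 [0.1, 0.2, 0.3, 0.1, 0.3, 0.0, 0.1, 0.4, 1.4, 0.3, 0.4, 0.3]
car [1] [0.5536 0.0157] 117.72 [0.3, 0.3, 0.5, 0.2, 0.6, 0.1, 0.3, 0.5, 0.5, 0.3, 0.0, 1.0]
car [0, 1] [0.5518 0.0164] 117.58 [0.1, 0.2, 0.4, 0.4, 0.3, 0.5, 0.1, 0.7, 1.4, 0.7, 0.4, 0.2, 0.0, 0.7, 0.0, 0.4, 1.1, 0.7, 0.0, 0.9, 0.8, 0.7, 0.6, 0.5]
rack [0] [ 0.5035 -0.3668] 7.12 [0.0, 0.5, 0.4, 0.0, 0.2, 0.3, 0.6, 1.0]
rack [1] [ 0.5046 -0.3665] 7.53 [0.0, 0.0, 0.2, 0.2, 0.3, 0.3]
rack [0, 1] [ 0.5041 -0.3665] 7.33 [0.2, 0.4, 0.6, 0.4, 0.3, 0.1, 0.6, 1.0, 0.1, 0.0, 0.2, 0.1, 0.5, 0.6]
shk [0] [0.469  0.3628] -2.08 [0.0, 0.2, 0.2, 0.4, 0.3, 0.1, 0.6, 0.1]
shk [0, 1] [0.469  0.3628] -2.08 [0.0, 0.2, 0.2, 0.4, 0.3, 0.1, 0.6, 0.1]
top blue [498.1, 280.4] 176 [ 0.4764 -0.3431]
top blue [475.3, 283.1] 174 [ 0.4706 -0.296 ]
top blue [488.3, 334.7] 252 [ 0.3657 -0.3219]
scene blue [514.0, 271.7] 64 [0.944 0.168]
scene blue [533.0, 275.2] 294 [0.9774 0.1819]
scene blue [135.5, 283.7] 245 [ 0.3743 -0.3291]
scene blue [513.6, 294.8] 119 [0.9701 0.1086]
scene blue [178.5, 296.7] 275 [ 0.4702 -0.2973]
scene blue [160.5, 312.7] 290 [ 0.4762 -0.3447]
scene blue [233.6, 465.4] 195 [ 0.7991 -0.4583]
top or [400.3, 159.4] 406 [ 0.7254 -0.1422]
top or [544.8, 274.6] 220 [ 0.4889 -0.44  ]
top or [520.9, 277.6] 172 [ 0.4825 -0.3903]
scene or [476.8, 201.2] 180 [0.7773 0.3347]
scene or [141.1, 330.0] 320 [ 0.4824 -0.3928]
scene or [120.7, 348.1] 348 [ 0.4883 -0.4402]
scene or [335.1, 359.4] 577 [ 0.7978 -0.2209]
rackhole 0.4711 -0.2982
rackhole 0.4772 -0.3458
rackhole 0.4833 -0.3934
rackhole 0.4894 -0.441
bore 0.5479 0.0843
bore 0.4983 0.0584
```

```bash
cat >> h.py <<'E'
def Rd(yaw): 
    c,s=np.cos(np.radians(yaw)),np.sin(np.radians(yaw)); return np.array([[c,s,0],[s,-c,0],[0,0,-1.]])
def goto(p,yaw,cur=None):
    s=arm.state(); p0,R0=(s['tcp_pos'],R.from_rotvec(s['ee_rot']).as_matrix()) if cur is None else (np.array(cur[0]),Rd(cur[1]))
    d=R0.T@(np.array(p)-p0)*100; r=R.from_matrix(R0.T@Rd(yaw)).as_rotvec()
    print('at',p0.round(4),'d(cm)',d.round(2),'rot',r.round(3),'rows>=',round(max(np.linalg.norm(d)/6.25,np.degrees(np.linalg.norm(r))/10.7),1)); return d,r
def st():
    s=arm.state(); Rm=R.from_rotvec(s['ee_rot']).as_matrix()
    print('t',round(s['time'],2),'tcp',s['tcp_pos'].round(4),'yaw',np.degrees(np.arctan2(Rm[1,0],Rm[0,0])).round(2),'tilt',np.degrees(np.arccos(-Rm[2,2])).round(2),'F',s['force'].round(2),'M',s['moment'].round(3),'gap',round(s['finger_gap']*85.4,1),'q',s['q'].round(2))
E
python3 -c "
from h import *
st(); goto([.4765,-.344,.25],7.3)"
```

```text
t 0.15 tcp [ 0.2422 -0.683   0.2306] yaw -70.47 tilt 0.07 F [0.51 0.06 0.08] M [-0.017 -0.016 -0.075] gap 85.6 q [ 1.15  0.6  -0.    1.6   0.    0.94 -0.08]
at [ 0.2422 -0.683   0.2306] d(cm) [-24.12 -33.42  -1.92] rot [-1.000e-03  1.000e-03 -1.357e+00] rows>= 7.3
```

play_rows --plan "-3 -4.2 -0.3 0 0 -0.17 8.5; -6 -8.4 -0.6 0 0 -0.34 8.5; -9 -12.6 -0.9 0 0 -0.51 8.5; -12 -16.8 -1.2 0 0 -0.68 8.5; -15 -21 -1.5 0 0 -0.85 8.5; -18 -25 -1.7 0 0 -1.02 8.5; -21 -29.2 -1.9 0 0 -1.19 8.5; -24.1 -33.4 -1.9 0 0 -1.357 8.5" --squeeze 40

```text
time: 1.15
tcp_pos: [0.4773, -0.3432, 0.2504]
ee_rot: [3.134, 0.208, 0.0]
force: [0.5, -0.3, 0.0]
finger_gap: 0.991
```

```bash
python3 -c "
from h import *
import pickle
st(); c=cam('wrist'); save(c,'w1.png'); pickle.dump(c,open('w1.pkl','wb')); st()
for p in ([.4765,-.344,.124],[.4705,-.2967,.124]): print(proj(c,p))
hsv=cv2.cvtColor(c['img'],cv2.COLOR_RGB2HSV)
for lo,hi in (((100,180,120),(115,255,255)),((5,180,120),(15,255,255))):
    n,l,s,ce=cv2.connectedComponentsWithStats(cv2.inRange(hsv,lo,hi))
    for i in range(1,n):
        if s[i,4]>300: print(ce[i].round(1),s[i],atz(c,*ce[i],.124).round(4))
"
```

```text
t 1.15 tcp [ 0.4773 -0.3432  0.2504] yaw 7.58 tilt 0.02 F [ 0.5  -0.26  0.03] M [-0.049 -0.043  0.014] gap 84.7 q [ 0.82  0.44 -0.41  1.88  0.23  0.86  0.43]
t 1.2 tcp [ 0.4819 -0.336   0.2508] yaw 8.49 tilt 0.26 F [ 3.52  6.33 -0.02] M [ 0.324 -0.206  0.041] gap 84.9 q [ 0.81  0.44 -0.42  1.88  0.23  0.86  0.43]
[[321.41120082 235.31487546]]
[[321.79869081 160.17466914]]
[322.9 153.8] [ 300  131   47   46 1658] [ 0.4706 -0.2928  0.124 ]
[158.5 177.9] [ 131  150   56   56 2354] [ 0.3697 -0.3204  0.124 ]
[323.5 228. ] [ 302  204   44   49 1603] [ 0.4772 -0.339   0.124 ]
[631.9  37.5] [624   0  16  76 854] [ 0.651  -0.1925  0.124 ]
[324.2 296. ] [ 305  274   39   45 1363] [ 0.4838 -0.3852  0.124 ]
[322.9 362.7] [ 297  336   58   51 1922] [ 0.4896 -0.4355  0.124 ]
```

View pics/w1.png

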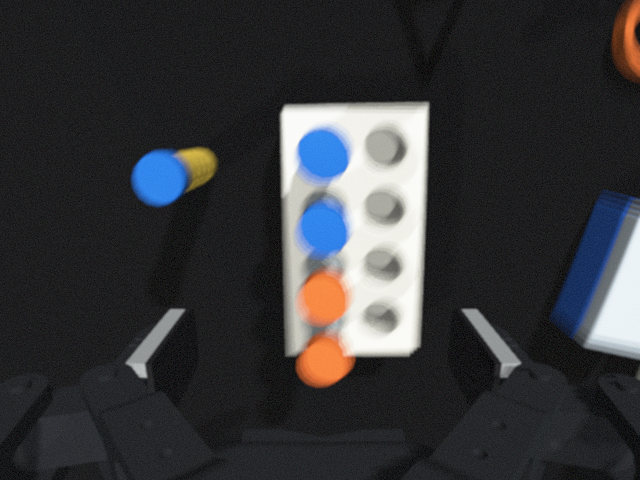

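play_rows --plan "0 0 0 0 0 0 8.5; 0 0 2 0 0 0 8.5; 0 0 5 0 0 0 8.5; 0 0 8 0 0 0 8.5; 0 0 8 0 0 0 8.5; 0 0 8 0 0 0 8.5"

```text
time: 1.95
tcp_pos: [0.4765, -0.3454, 0.171]
ee_rot: [3.135, 0.197, 0.0]
force: [0.5, 0.8, 0.0]
finger_gap: 0.995
```

```bash
cat > capw.py <<'E'
from h import *
import sys
st(); c=cam('wrist'); save(c,sys.argv[1]); st()
hsv=cv2.cvtColor(c['img'],cv2.COLOR_RGB2HSV)
for lo,hi in (((100,180,120),(115,255,255)),((5,180,120),(15,255,255))):
    n,l,s,ce=cv2.connectedComponentsWithStats(cv2.inRange(hsv,lo,hi))
    for i in range(1,n):
        if s[i,4]>300: print(ce[i].round(1),s[i],atz(c,*ce[i],.124).round(4))
E
python3 capw.py w2.png
```

```text
t 1.95 tcp [ 0.4765 -0.3454  0.171 ] yaw 7.19 tilt 0.04 F [0.55 0.76 0.01] M [ 0.014 -0.028  0.048] gap 85.0 q [ 0.79  0.53 -0.37  1.96  0.29  0.7   0.36]
t 2.0 tcp [ 0.4768 -0.3454  0.1714] yaw 7.21 tilt 0.09 F [ 0.76 -0.5  -0.18] M [-0.017  0.012  0.038] gap 84.9 q [ 0.79  0.53 -0.37  1.96  0.29  0.7   0.36]
[320.2 167.2] [ 283  129   75   77 4490] [ 0.4693 -0.2961  0.124 ]
[ 99.2 195.8] [  63  161   77   73 4157] [ 0.3711 -0.3205  0.124 ]
[320.7 268.2] [ 285  231   72   75 4125] [ 0.4753 -0.3419  0.124 ]
[321.2 356.6] [ 289  322   66   70 3650] [ 0.4812 -0.3876  0.124 ]
[318.9 420.1] [ 292  400   60   37 1435] [ 0.4847 -0.4251  0.124 ]
```

View pics/w2.png

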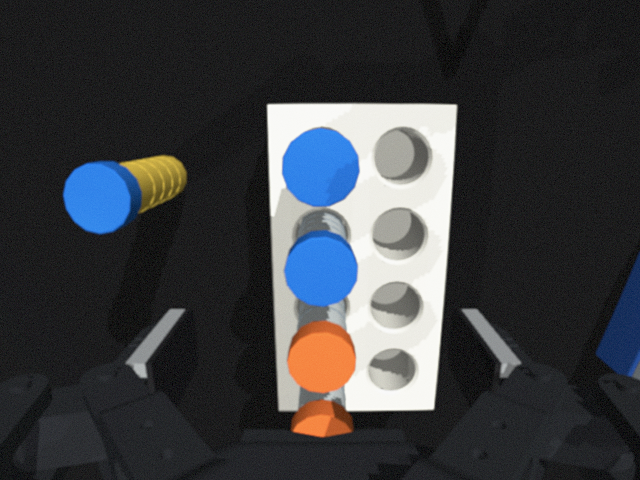

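play_rows --plan "0 -0.1 2.5 0 0 0 8.5; 0 -0.1 5 0 0 0 8.5; 0 -0.1 6.8 0 0 0 8.5; 0 -0.1 7.5 0 0 0 8.5; 0 -0.1 7.5 0 0 0 2.5; 0 -0.1 7.5 0 0 0 2.5; 0 -0.1 7.5 0 0 0 2.5; 0 -0.1 7.5 0 0 0 2.5" --squeeze 50

```text
time: 3.0
tcp_pos: [0.4767, -0.3439, 0.0961]
ee_rot: [3.134, 0.199, 0.001]
force: [-0.8, -0.3, 6.3]
finger_gap: 0.39
```

```bash
python3 capw.py w3.png
```

```text
t 3.0 tcp [ 0.4767 -0.3439  0.0961] yaw 7.27 tilt 0.07 F [-0.8  -0.27  6.29] M [-0.036  0.3    0.032] gap 33.3 q [ 0.74  0.63 -0.31  2.01  0.36  0.55  0.3 ]
t 3.05 tcp [ 0.4767 -0.3439  0.0961] yaw 7.27 tilt 0.08 F [-1.16  0.14  6.95] M [ 0.013  0.254 -0.02 ] gap 33.4 q [ 0.74  0.63 -0.31  2.01  0.36  0.55  0.3 ]
[317.1 196.1] [  256   134   124   124 11948] [ 0.4693 -0.2957  0.124 ]
[ 18.1 231.6] [   0  183   53  107 3569] [ 0.3848 -0.316   0.124 ]
[322.8 347.8] [  267   290   112   115 10001] [ 0.4764 -0.3401  0.124 ]
[302.9 424.3] [286 416  32  18 328] [ 0.4736 -0.368   0.124 ]
```

View pics/w3.png

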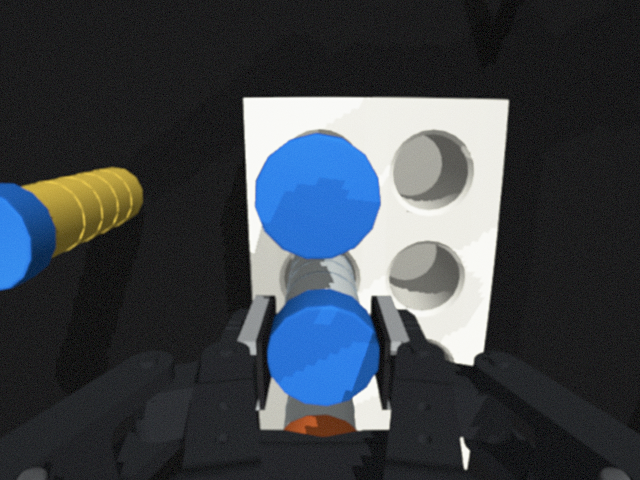

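play_rows --plan "0 0 -1 0 0 0 2.5; 0 0 -3 0 0 0 2.5; 0 0 -6.5 0 0 0 2.5; 0 0 -10.5 0 0 0 2.5; 0 0 -14 0 0 0 2.5; 0 0 -16 0 0 0 2.5; 0 0 -16 0 0 0 2.5; 0 0 -16 0 0 0 2.5"

```text
time: 4.05
tcp_pos: [0.4758, -0.3433, 0.2546]
ee_rot: [-3.135, -0.199, 0.002]
force: [-0.5, -0.6, -0.9]
finger_gap: 0.392
```

```bash
python3 -c "
from h import *
st(); c=cam('scene'); save(c,'s1.png'); st(); cam('scene'); st()
goto([.5469,.0845,.256],-62.5)
"; python3 -c "
import cv2; t=cv2.imread('pics/s1.png'); cv2.imwrite('pics/s1c.png',cv2.resize(t[120:420,40:440],None,fx=2,fy=2))"
```

```text
t 4.05 tcp [ 0.4758 -0.3433  0.2546] yaw 7.27 tilt 0.06 F [-0.48 -0.64 -0.93] M [-0.035  0.017  0.021] gap 33.5 q [ 0.83  0.44 -0.42  1.88  0.23  0.87  0.42]
t 4.1 tcp [ 0.4758 -0.3432  0.2542] yaw 7.28 tilt 0.1 F [ 0.7  -0.24 -2.04] M [0.033 0.01  0.01 ] gap 33.4 q [ 0.83  0.44 -0.42  1.88  0.23  0.87  0.42]
t 4.15 tcp [ 0.4758 -0.3432  0.2541] yaw 7.28 tilt 0.12 F [-0.26  0.64 -1.11] M [-0.008 -0.037 -0.028] gap 33.5 q [ 0.83  0.44 -0.42  1.88  0.23  0.87  0.42]
at [ 0.4758 -0.3432  0.2541] d(cm) [ 12.47 -41.53  -0.15] rot [-0.     0.002  1.218] rows>= 6.9
```

View pics/s1c.png

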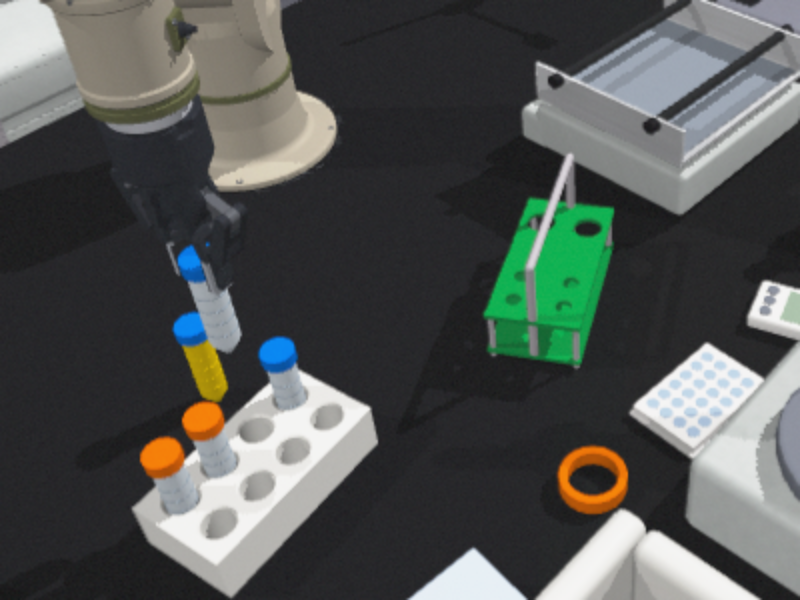

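play_rows --plan "0.6 -2 0 0 0 0.06 2.5; 2 -6.5 -0.2 0 0 0.19 2.5; 3.7 -12.3 -0.2 0 0 0.36 2.5; 5.4 -18.1 -0.2 0 0 0.53 2.5; 7.2 -23.9 -0.2 0 0 0.7 2.5; 8.9 -29.7 -0.2 0 0 0.87 2.5; 10.6 -35.2 -0.2 0 0 1.04 2.5; 11.8 -39.2 -0.2 0 0 1.15 2.5"

```text
time: 5.15
tcp_pos: [0.5436, 0.0633, 0.2564]
ee_rot: [2.738, -1.54, -0.002]
force: [1.7, -0.2, -0.8]
finger_gap: 0.387
```

```bash
python3 -c "
from h import *
st(); goto([.5475,.0842,.256],-62.5)
"
```

```text
t 5.15 tcp [0.5436 0.0633 0.2564] yaw -58.73 tilt 0.08 F [ 1.74 -0.23 -0.81] M [-0.06  -0.05   0.016] gap 33.1 q [-0.06  0.37 -0.21  1.97  0.1   0.82 -1.36]
at [0.5436 0.0633 0.2564] d(cm) [-1.59 -1.42  0.04] rot [0.001 0.001 0.066] rows>= 0.4
```

play_rows --plan "-0.9 -0.8 0 0 0 0.04 2.5; -1.7 -1.5 0 0 0 0.066 2.5; -1.7 -1.5 0 0 0 0.066 2.5; -1.7 -1.5 0 0 0 0.066 2.5; -1.7 -1.5 0 0 0 0.066 2.5; -1.7 -1.5 0 0 0 0.066 2.5"

```text
time: 5.9
tcp_pos: [0.5477, 0.082, 0.2572]
ee_rot: [2.687, -1.628, -0.0]
force: [0.3, -0.3, -0.0]
finger_gap: 0.393
```

```bash
python3 -c "
from h import *
import pickle
st(); goto([.5475,.0842,.256],-62.5)
c=cam('wrist'); save(c,'w4.png'); pickle.dump(c,open('w4.pkl','wb'))
t=cam('top'); save(t,'t4.png'); pickle.dump(t,open('t4.pkl','wb'))
s=cam('scene'); save(s,'s4.png'); pickle.dump(s,open('s4.pkl','wb'))
st()
x=np.array([.551,.0162]); a=np.radians(117.5); Rm=np.array([[np.cos(a),-np.sin(a)],[np.sin(a),np.cos(a)]])
for q in [(102,-52.5,66),(-102,-52.5,66),(-102,52.5,66),(102,52.5,66),(62,-28,66),(62,28,66),(97,0,138),(-97,0,138)]:
  w=np.r_[x+Rm@np.array(q[:2])/1000,q[2]/1000]; print(q,proj(c,w).round(1))
a=cv2.resize(cv2.cvtColor(t['img'],cv2.COLOR_RGB2BGR)[190:310,250:400],None,fx=2.6,fy=2.6,interpolation=2)
b=cv2.resize(cv2.cvtColor(s['img'],cv2.COLOR_RGB2BGR)[110:310,250:390],None,fx=2.8,fy=2.8,interpolation=2)
H=max(a.shape[0],b.shape[0]); o=np.zeros((H,a.shape[1]+b.shape[1],3),np.uint8); o[:a.shape[0],:a.shape[1]]=a; o[:b.shape[0],a.shape[1]:]=b; cv2.imwrite('pics/ts4.png',o)
"
```

```text
t 5.9 tcp [0.5477 0.082  0.2572] yaw -62.43 tilt 0.01 F [ 0.27 -0.32 -0.01] M [-0.024 -0.03   0.069] gap 33.6 q [-0.1   0.37 -0.2   1.96  0.1   0.82 -1.45]
at [0.5477 0.082  0.2572] d(cm) [-0.21 -0.08  0.12] rot [ 0.    -0.     0.001] rows>= 0.0
t 6.05 tcp [0.5478 0.0823 0.2573] yaw -62.41 tilt 0.0 F [-0.34 -0.13 -0.22] M [0.032 0.023 0.016] gap 33.4 q [-0.1   0.37 -0.2   1.96  0.1   0.82 -1.45]
(102, -52.5, 66) [[268.4 183.1]]
(-102, -52.5, 66) [[526.9 184.7]]
(-102, 52.5, 66) [[511.8 307.4]]
(102, 52.5, 66) [[272.5 308.4]]
(62, -28, 66) [[320.  214.1]]
(62, 28, 66) [[320.1 281.1]]
(97, 0, 138) [[265.1 278.7]]
(-97, 0, 138) [[558.5 277.9]]
```

View pics/w4.png

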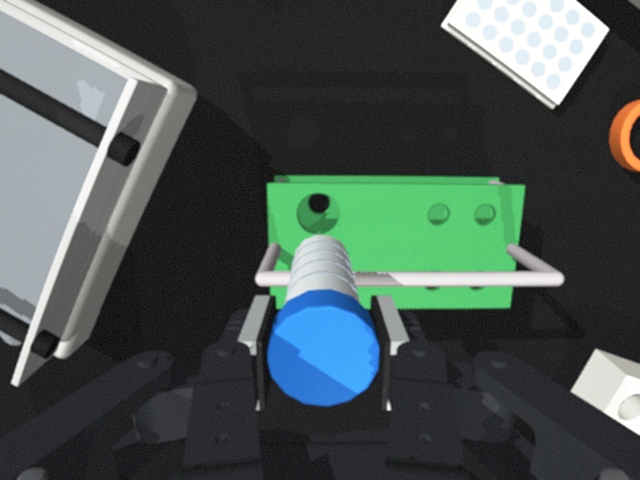

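View pics/ts4.png

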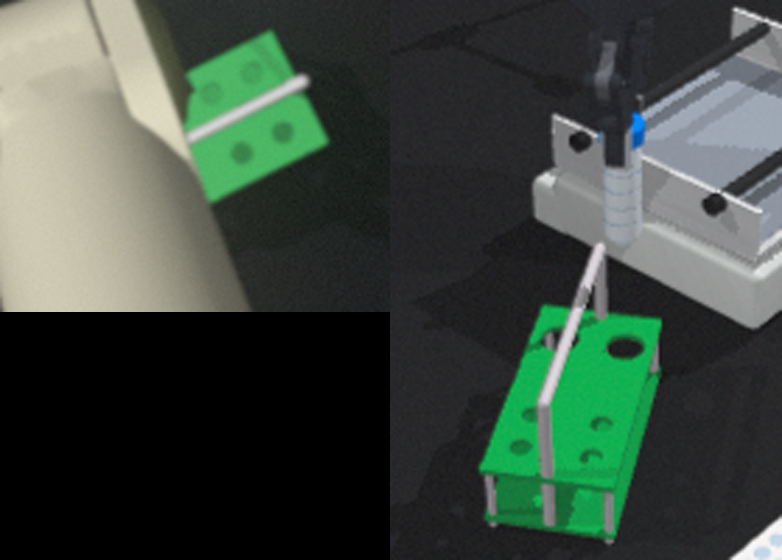

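```bash
python3 -c "
from h import *
import pickle
c=pickle.load(open('w4.pkl','rb'))
x=.5478;y=.0823
for dz in (.086-.114,.086-.099,.086-.016,.086): print(dz,proj(c,[x,y,.2573-dz]).round(1))
cv2.imwrite('pics/w4c.png',cv2.resize(cv2.cvtColor(c['img'],cv2.COLOR_RGB2BGR)[170:420,240:410],None,fx=2.4*1.3,fy=2.4,interpolation=2))
cv2.imwrite('pics/w4d.png',cv2.resize(cv2.cvtColor(c['img'],cv2.COLOR_RGB2BGR)[180:330,250:380],None,fx=4,fy=4,interpolation=2))
s=pickle.load(open('s4.pkl','rb'))
for dz in (.086-.114,.086-.099,.086-.016,.086): print(dz,proj(s,[x,y,.2573-dz]).round(1))
print(((proj(s,[x,y,.2573-.086])-[250,110])*2.8+[390,0]).round(0),((proj(s,[x,y,.2573-.086+.099])-[250,110])*2.8+[390,0]).round(0))
"
```

```text
-0.02800000000000001 [[321.8 359.5]]
-0.013000000000000012 [[321.9 336.1]]
0.06999999999999999 [[322.2 260.8]]
0.086 [[322.3 252.1]]
-0.02800000000000001 [[331.9 152.2]]
-0.013000000000000012 [[332.  158.4]]
0.06999999999999999 [[332.3 190.9]]
0.086 [[332.4 196.8]]
[[621. 243.]] [[620. 135.]]
```

View pics/w4d.png

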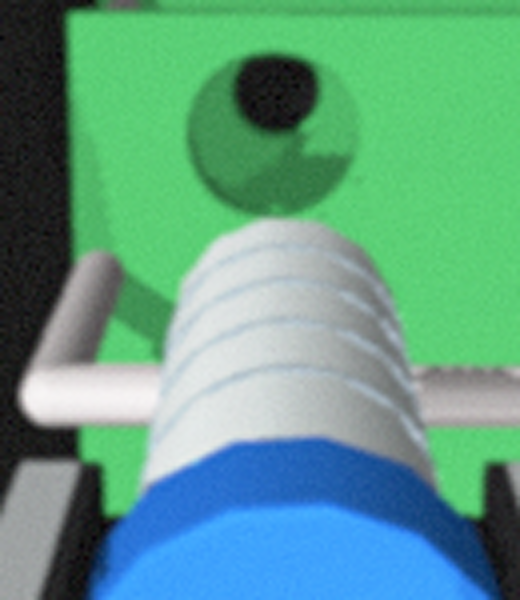

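```bash
python3 -c "
from h import *
goto([.547,.085,.16],-62.5)
"
```

```text
at [0.5478 0.0823 0.2573] d(cm) [-0.27 -0.06  9.73] rot [-0.    -0.     0.002] rows>= 1.6
```

play_rows --plan "-0.2 -0.05 1.5 0 0 0 2.5; -0.25 -0.05 4 0 0 0 2.5; -0.25 -0.05 7 0 0 0 2.5; -0.25 -0.05 9.2 0 0 0 2.5; -0.25 -0.05 9.7 0 0 0 2.5; -0.25 -0.05 9.7 0 0 0 2.5; -0.25 -0.05 9.7 0 0 0 2.5"

```text
time: 6.92
tcp_pos: [0.5475, 0.0852, 0.161]
ee_rot: [-2.687, 1.627, -0.001]
force: [-0.3, 0.1, -0.7]
finger_gap: 0.392
```

```bash
python3 -c "
from h import *
import pickle
st(); 
c=cam('wrist'); save(c,'w5.png'); s=cam('scene'); save(s,'s5.png'); st()
x=np.array([.551,.0162]); a=np.radians(117.5); Rm=np.array([[np.cos(a),-np.sin(a)],[np.sin(a),np.cos(a)]])
for q in [(102,-52.5,66),(-102,-52.5,66),(-102,52.5,66),(102,52.5,66),(62,-28,66),(97,0,138),(-97,0,138)]:
  w=np.r_[x+Rm@np.array(q[:2])/1000,q[2]/1000]; print(q,proj(c,w).round(1))
b=cv2.resize(cv2.cvtColor(s['img'],cv2.COLOR_RGB2BGR)[130:310,260:370],None,fx=3,fy=3,interpolation=2)
a=cv2.resize(cv2.cvtColor(c['img'],cv2.COLOR_RGB2BGR)[80:480,120:560],None,fx=1,fy=1,interpolation=2)
H=max(a.shape[0],b.shape[0]); o=np.zeros((H,a.shape[1]+b.shape[1],3),np.uint8); o[:a.shape[0],:a.shape[1]]=a; o[:b.shape[0],a.shape[1]:]=b; cv2.imwrite('pics/ws5.png',o)
"
```

```text
t 6.92 tcp [0.5475 0.0852 0.161 ] yaw -62.4 tilt 0.07 F [-0.26  0.07 -0.74] M [-0.071 -0.039  0.02 ] gap 33.4 q [-0.13  0.49 -0.18  2.05  0.15  0.61 -1.5 ]
t 7.03 tcp [0.5475 0.0851 0.161 ] yaw -62.4 tilt 0.08 F [-0.72 -0.53 -0.37] M [ 0.048 -0.023 -0.014] gap 33.7 q [-0.13  0.49 -0.18  2.05  0.15  0.61 -1.5 ]
(102, -52.5, 66) [[252.6 207.1]]
(-102, -52.5, 66) [[604.  209.3]]
(-102, 52.5, 66) [[575.  368.1]]
(102, 52.5, 66) [[260.1 372.5]]
(62, -28, 66) [[324.  249.4]]
(97, 0, 138) [[243.4 357.1]]
(-97, 0, 138) [[664.7 349.3]]
```

View pics/ws5.png

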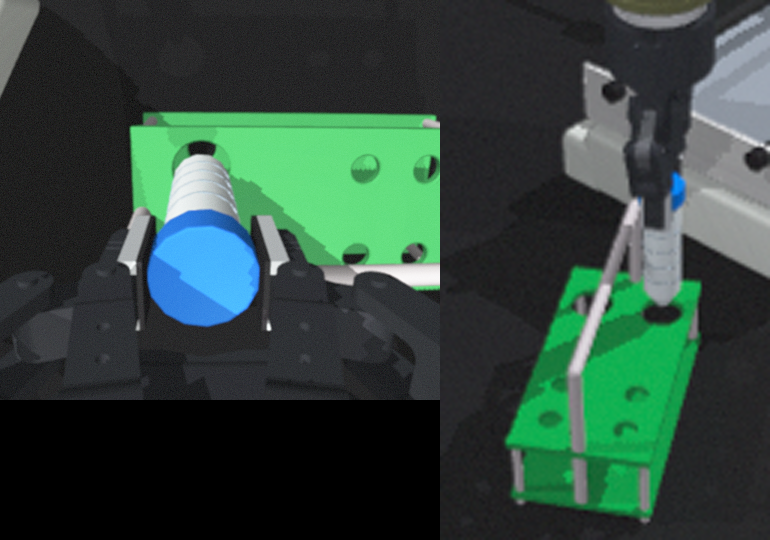

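play_rows --plan "0 0 1 0 0 0 2.5; 0 0 2.2 0 0 0 2.5; 0 0 3.4 0 0 0 2.5; 0 0 4.6 0 0 0 2.5; 0 0 5.6 0 0 0 2.5; 0 0 6.3 0 0 0 2.5; 0 0 6.6 0 0 0 2.5; 0 0 6.6 0 0 0 2.5"

```text
time: 8.02
tcp_pos: [0.5471, 0.0851, 0.0942]
ee_rot: [2.687, -1.627, -0.0]
force: [0.1, -0.4, -0.8]
finger_gap: 0.388
```

```bash
cat > look.py <<'E'
from h import *
import sys,pickle
n=sys.argv[1]; st(); 
c=cam('wrist'); save(c,'w%s.png'%n); s=cam('scene'); save(s,'s%s.png'%n); st()
pickle.dump((c,s),open('l%s.pkl'%n,'wb'))
b=cv2.resize(cv2.cvtColor(s['img'],cv2.COLOR_RGB2BGR)[130:310,260:370],None,fx=3,fy=3,interpolation=2)
a=cv2.cvtColor(c['img'],cv2.COLOR_RGB2BGR)[:,120:560]
H=max(a.shape[0],b.shape[0]); o=np.zeros((H,a.shape[1]+b.shape[1],3),np.uint8); o[:a.shape[0],:a.shape[1]]=a; o[:b.shape[0],a.shape[1]:]=b; cv2.imwrite('pics/ws%s.png'%n,o)
E
python3 look.py 6
```

```text
t 8.03 tcp [0.5471 0.0851 0.0942] yaw -62.39 tilt 0.01 F [ 0.13 -0.42 -0.78] M [ 0.01  -0.026 -0.043] gap 33.1 q [-0.16  0.59 -0.14  2.1   0.18  0.46 -1.53]
t 8.12 tcp [0.5472 0.0851 0.0945] yaw -62.4 tilt 0.03 F [ 0.25 -0.47 -0.75] M [-0.017 -0.01  -0.021] gap 33.6 q [-0.16  0.59 -0.14  2.1   0.18  0.46 -1.53]
```

View pics/ws6.png

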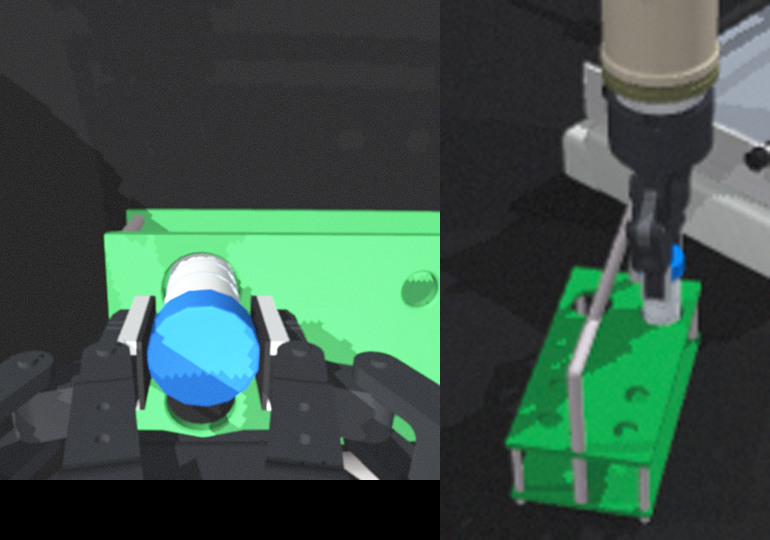

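play_rows --plan "0 0 0.2 0 0 0 2.5; 0 0 0.35 0 0 0 2.5; 0 0 0.35 0 0 0 2.5; 0 0 0.35 0 0 0 7; 0 0 0.35 0 0 0 7; 0 0 0.35 0 0 0 7; 0 0 0.35 0 0 0 7"

```text
time: 9.0
tcp_pos: [0.5471, 0.085, 0.0908]
ee_rot: [-2.687, 1.627, -0.0]
force: [0.4, 0.7, 0.5]
finger_gap: 0.819
```

```bash
python3 look.py 7
```

```text
t 9.0 tcp [0.5471 0.085  0.0908] yaw -62.39 tilt 0.0 F [0.41 0.69 0.52] M [-0.016 -0.035 -0.009] gap 69.9 q [-0.16  0.6  -0.14  2.1   0.18  0.45 -1.53]
t 9.1 tcp [0.5471 0.085  0.0908] yaw -62.39 tilt 0.0 F [ 0.62  0.02 -0.45] M [ 0.014  0.037 -0.012] gap 70.4 q [-0.16  0.6  -0.14  2.1   0.18  0.45 -1.53]
```

View pics/ws7.png

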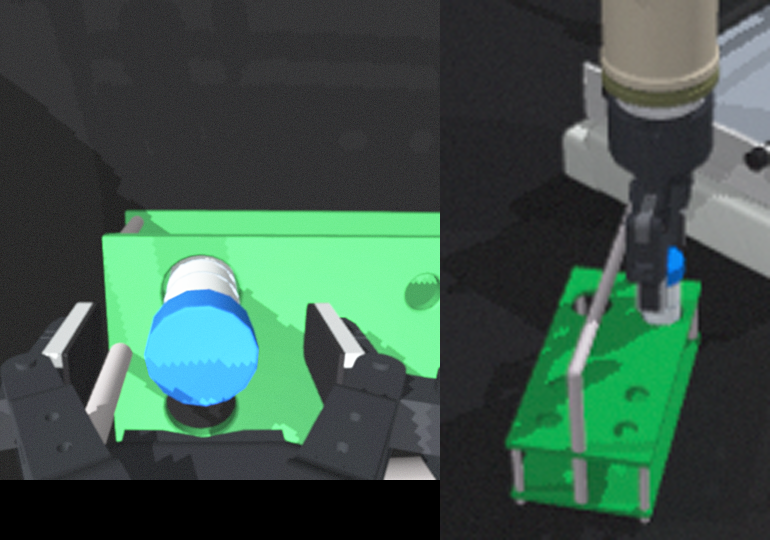

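```bash
python3 -c "
from h import *
goto([.4705,-.297,.20],7.3)
"
```

```text
at [0.5471 0.085  0.0908] d(cm) [ 30.31  24.49 -10.92] rot [-0.     0.    -1.216] rows>= 6.5
```

play_rows --plan "0 0 -2 0 0 0 7; 0 0 -6.5 0 0 0 8; 0 0 -12 0 0 0 8.5; 1.5 1.2 -14 0 0 -0.06 8.5; 5.5 4.4 -14 0 0 -0.22 8.5; 9.7 7.8 -14 0 0 -0.39 8.5; 13.9 11.2 -14 0 0 -0.56 8.5; 18.1 14.6 -14 0 0 -0.73 8.5"

```text
time: 10.1
tcp_pos: [0.501, -0.1446, 0.2309]
ee_rot: [3.093, -0.552, 0.001]
force: [0.8, -0.1, 0.7]
finger_gap: 0.996
```

```bash
python3 -c "
from h import *
st()
p=np.array([.5471,.085,.0908])+Rd(-62.39)@np.array([.181,.146,-.14]); print(p)
goto([.4705,-.297,.171],7.3,(p,-62.39-np.degrees(-.73)))
goto([.4705,-.297,.171],7.3)
"
```

```text
t 10.1 tcp [ 0.501  -0.1446  0.2309] yaw -20.24 tilt 0.02 F [ 0.8  -0.11  0.67] M [ 0.021 -0.022  0.001] gap 85.0 q [ 0.45  0.38 -0.37  2.05  0.2   0.75 -0.4 ]
[ 0.50161066 -0.14305201  0.2308    ]
at [ 0.5016 -0.1431  0.2308] d(cm) [ 2.49 15.51  5.98] rot [ 0.     0.    -0.486] rows>= 2.7
at [ 0.501  -0.1446  0.2309] d(cm) [ 2.4  15.35  5.99] rot [ 0.    -0.    -0.481] rows>= 2.7
```

play_rows --plan "0.8 5 0 0 0 -0.16 8.5; 1.6 10 0 0 0 -0.32 8.5; 2.2 13.5 1 0 0 -0.43 8.5; 2.4 15.2 3 0 0 -0.484 8.5; 2.4 15.4 5 0 0 -0.484 8.5; 2.4 15.4 6 0 0 -0.484 8.5; 2.4 15.4 6 0 0 -0.484 8.5"

```text
time: 10.98
tcp_pos: [0.4698, -0.2951, 0.1704]
ee_rot: [-3.135, -0.197, 0.001]
force: [-0.4, -0.3, 0.7]
finger_gap: 0.994
```

```bash
python3 capw.py w8.png; python3 -c "
from h import *
goto([.4703,-.2967,.096],7.3)"
```

```text
t 10.97 tcp [ 0.4698 -0.2951  0.1704] yaw 7.2 tilt 0.07 F [-0.4  -0.35  0.7 ] M [-0.066 -0.029  0.049] gap 84.9 q [ 0.77  0.51 -0.44  2.03  0.34  0.67  0.24]
t 11.03 tcp [ 0.4702 -0.2952  0.171 ] yaw 7.21 tilt 0.01 F [ 0.13 -0.5  -0.23] M [-0.021 -0.01  -0.02 ] gap 85.1 q [ 0.77  0.51 -0.44  2.03  0.34  0.67  0.24]
[321.3 274.2] [ 286  237   71   74 4102] [ 0.4691 -0.2943  0.124 ]
[113.2 292.8] [  78  258   73   71 3725] [ 0.3709 -0.3166  0.124 ]
[318.3 422.6] [ 294  406   55   31 1090] [ 0.4777 -0.3758  0.124 ]
at [ 0.4702 -0.2952  0.171 ] d(cm) [-0.01  0.16  7.5 ] rot [-0.     0.    -0.002] rows>= 1.2
```

View pics/w8.png

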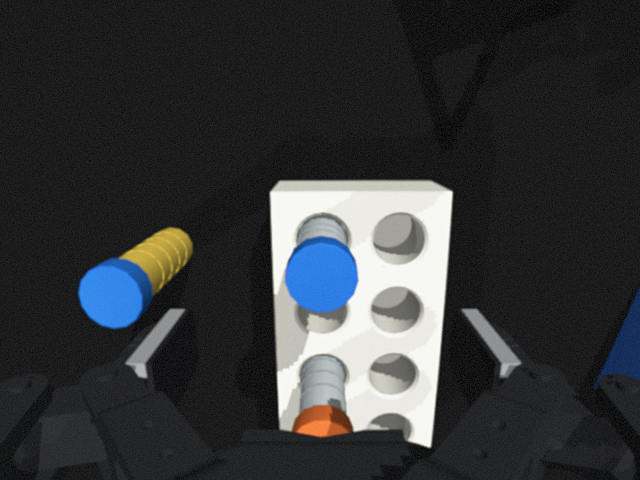

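play_rows --plan "0 0.1 2.5 0 0 0 8.5; 0 0.15 5 0 0 0 8.5; 0 0.15 6.8 0 0 0 8.5; 0 0.15 7.5 0 0 0 8.5; 0 0.15 7.5 0 0 0 2.5; 0 0.15 7.5 0 0 0 2.5; 0 0.15 7.5 0 0 0 2.5; 0 0.15 7.5 0 0 0 2.5"

```text
time: 12.02
tcp_pos: [0.4705, -0.2975, 0.0967]
ee_rot: [3.134, 0.196, 0.002]
force: [-0.6, -0.1, 5.5]
finger_gap: 0.391
```

```bash
python3 -c "
from h import *
st()"
```

```text
t 12.03 tcp [ 0.4705 -0.2975  0.0967] yaw 7.15 tilt 0.09 F [-0.55 -0.14  5.52] M [-0.034  0.208  0.068] gap 33.4 q [ 0.71  0.61 -0.36  2.08  0.42  0.52  0.16]
```

play_rows --plan "0 0 -1 0 0 0 2.5; 0 0 -3 0 0 0 2.5; 0 0 -6.5 0 0 0 2.5; 0 0 -10.5 0 0 0 2.5; 0 0 -14 0 0 0 2.5; 0 0 -16 0 0 0 2.5; 0 0 -16 0 0 0 2.5; 0 0 -16 0 0 0 2.5"

```text
time: 13.02
tcp_pos: [0.4695, -0.297, 0.2552]
ee_rot: [-3.135, -0.196, 0.001]
force: [0.1, 0.1, -1.4]
finger_gap: 0.391
```

```bash
python3 -c "
from h import *
fs=[]
for i in range(10): cam('scene'); fs.append(arm.state()['force'][2])
print(np.mean(fs),np.std(fs))
st(); goto([.498,.0593,.256],-62.5)
c=cam('wrist'); save(c,'w9.png')"
```

```text
-0.3767804641876616 0.39612843393625535
t 13.53 tcp [ 0.4701 -0.2971  0.2555] yaw 7.17 tilt 0.02 F [ 0.21 -1.04 -0.73] M [ 0.03   0.019 -0.019] gap 33.8 q [ 0.82  0.41 -0.5   1.94  0.25  0.85  0.32]
at [ 0.4701 -0.2971  0.2555] d(cm) [  7.22 -35.01  -0.04] rot [-0.     0.     1.216] rows>= 6.5
```

View pics/w9.png

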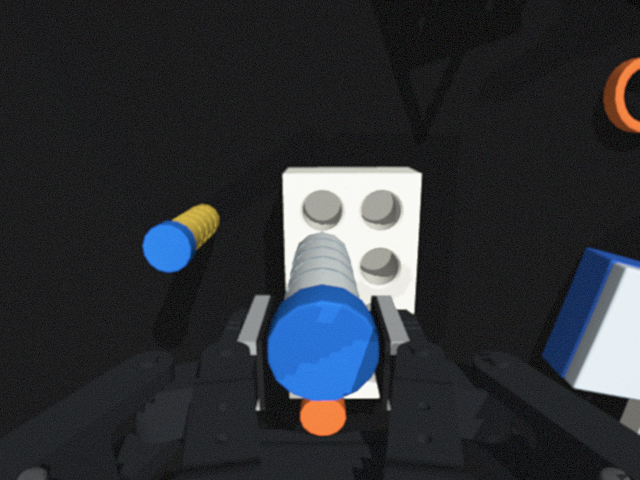

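play_rows --plan "0.4 -2 0 0 0 0.07 2.5; 1.3 -6.3 0 0 0 0.22 2.5; 2.3 -11.3 0 0 0 0.39 2.5; 3.4 -16.3 0 0 0 0.56 2.5; 4.4 -21.3 0 0 0 0.73 2.5; 5.4 -26.3 0 0 0 0.9 2.5; 6.4 -31 0 0 0 1.07 2.5; 7 -34 0 0 0 1.18 2.5"

```text
time: 14.58
tcp_pos: [0.4972, 0.0516, 0.256]
ee_rot: [-2.712, 1.584, -0.0]
force: [0.7, -0.1, -1.0]
finger_gap: 0.397
```

```bash
python3 -c "
from h import *
st(); p=np.array([.4698,-.297,.2555])+Rd(7.17)@np.array([.07,-.34,0]); print(p)
goto([.4963,.0585,.2555],-62.5,(p,7.17-np.degrees(1.18)))
goto([.4963,.0585,.2555],-62.5)
"
```

```text
t 14.57 tcp [0.4972 0.0516 0.256 ] yaw -60.56 tilt 0.05 F [ 0.65 -0.06 -1.04] M [-0.002 -0.007 -0.002] gap 33.9 q [ 0.02  0.31 -0.3   2.06  0.13  0.78 -1.42]
[0.49681594 0.04907823 0.2555    ]
at [0.4968 0.0491 0.2555] d(cm) [-0.84 -0.42  0.  ] rot [0.    0.    0.036] rows>= 0.2
at [0.4972 0.0516 0.256 ] d(cm) [-0.64 -0.26  0.05] rot [-0.001  0.     0.034] rows>= 0.2
```

play_rows --plan "-0.5 -0.2 0 0 0 0.02 2.5; -0.85 -0.4 0 0 0 0.036 2.5; -0.85 -0.4 0 0 0 0.036 2.5; -0.85 -0.4 0 0 0 0.036 2.5; -0.85 -0.4 0 0 0 0.036 2.5"

```text
time: 15.2
tcp_pos: [0.4965, 0.0575, 0.2557]
ee_rot: [2.685, -1.631, 0.0]
force: [-0.4, -0.0, -1.0]
finger_gap: 0.391
```

```bash
python3 look.py 10; python3 -c "
from h import *
import pickle
c=pickle.load(open('l10.pkl','rb'))[0]; c4=pickle.load(open('w4.pkl','rb'))
for k in (c4,c):
    m=cv2.inRange(cv2.cvtColor(k['img'],cv2.COLOR_RGB2HSV),(100,180,120),(115,255,255)); m[:, :230]=0; m[:280]=0
    ys,xs=np.nonzero(m); print(xs.mean(),ys.mean(),ys.min(),ys.max(),xs.min(),xs.max())
x=np.array([.551,.0162]); a=np.radians(117.5); Rm=np.array([[np.cos(a),-np.sin(a)],[np.sin(a),np.cos(a)]])
for q in [(102,-52.5,66),(-102,-52.5,66),(-102,52.5,66),(102,52.5,66),(62,28,66),(62,-28,119),(97,0,138),(-97,0,138)]:
  w=np.r_[x+Rm@np.array(q[:2])/1000,q[2]/1000]; print(q,proj(c,w).round(1))
cv2.imwrite('pics/w10d.png',cv2.resize(cv2.cvtColor(c['img'],cv2.COLOR_RGB2BGR)[140:330,230:400],None,fx=3.4,fy=3,interpolation=2))
"
```

```text
t 15.2 tcp [0.4965 0.0575 0.2557] yaw -62.56 tilt 0.01 F [-0.42 -0.04 -1.03] M [ 0.005 -0.062 -0.017] gap 33.4 q [-0.    0.31 -0.29  2.07  0.13  0.78 -1.46]
t 15.3 tcp [0.4965 0.0579 0.2558] yaw -62.54 tilt 0.0 F [-0.26 -0.65 -0.8 ] M [ 0.    -0.005 -0.   ] gap 33.3 q [-0.    0.31 -0.29  2.07  0.13  0.78 -1.46]
322.46378091872793 348.8693561052218 290 406 267 379
321.0141983625246 342.89936781013574 286 401 267 379
(102, -52.5, 66) [[268.5 107.3]]
(-102, -52.5, 66) [[537.4 110.5]]
(-102, 52.5, 66) [[523.3 243.4]]
(102, 52.5, 66) [[272.5 243.7]]
(62, 28, 66) [[322.5 213.5]]
(62, -28, 119) [[322.3 143. ]]
(97, 0, 138) [[264.7 191.3]]
(-97, 0, 138) [[575.  192.9]]
```

View pics/ws10.png

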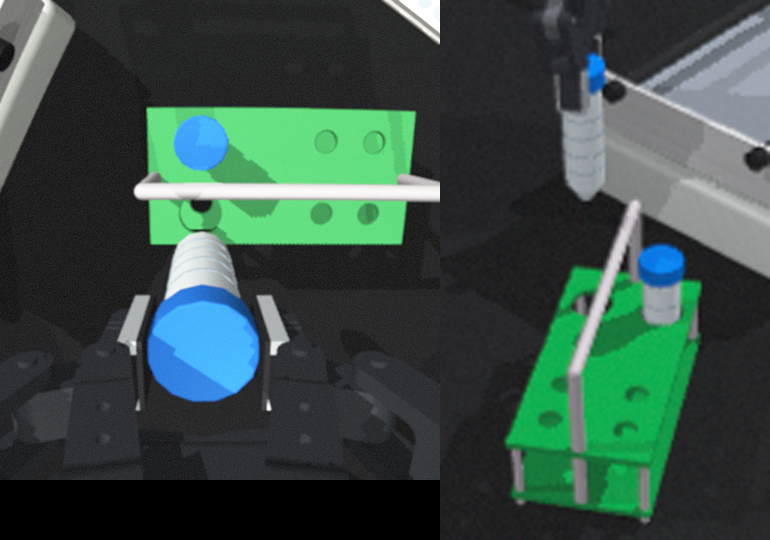

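View pics/w10d.png

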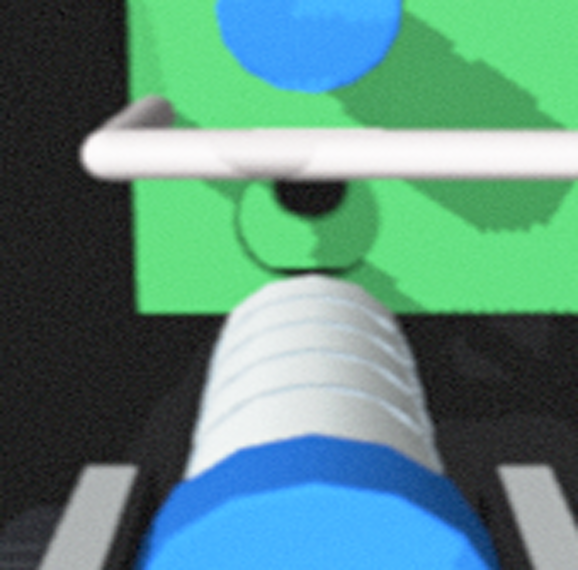

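play_rows --plan "-0.05 0 1.5 0 0 0 2.5; -0.05 0 4 0 0 0 2.5; -0.05 0 7 0 0 0 2.5; -0.05 0 9 0 0 0 2.5; -0.05 0 9.5 0 0 0 2.5; -0.05 0 9.5 0 0 0 2.5; -0.05 0 9.5 0 0 0 2.5"

```text
time: 16.18
tcp_pos: [0.4966, 0.0589, 0.1614]
ee_rot: [-2.685, 1.63, -0.001]
force: [0.1, 0.1, 0.1]
finger_gap: 0.388
```

```bash
python3 look.py 11; python3 -c "
import cv2
w=cv2.imread('pics/w11.png'); cv2.imwrite('pics/w11d.png',cv2.resize(w[140:360,210:430],None,fx=2.7,fy=2.7,interpolation=2))"
```

```text
t 16.18 tcp [0.4966 0.0589 0.1614] yaw -62.51 tilt 0.06 F [0.11 0.07 0.07] M [0.06  0.052 0.011] gap 33.2 q [-0.05  0.45 -0.25  2.17  0.21  0.55 -1.54]
t 16.27 tcp [0.4966 0.0588 0.1614] yaw -62.51 tilt 0.08 F [-0.54 -0.15 -1.18] M [ 0.016 -0.002  0.044] gap 33.3 q [-0.05  0.45 -0.25  2.17  0.21  0.55 -1.54]
```

View pics/w11d.png

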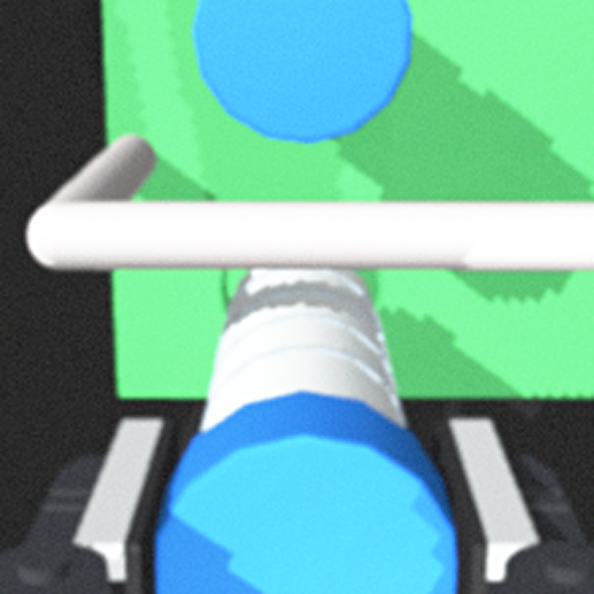

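View pics/ws11.png

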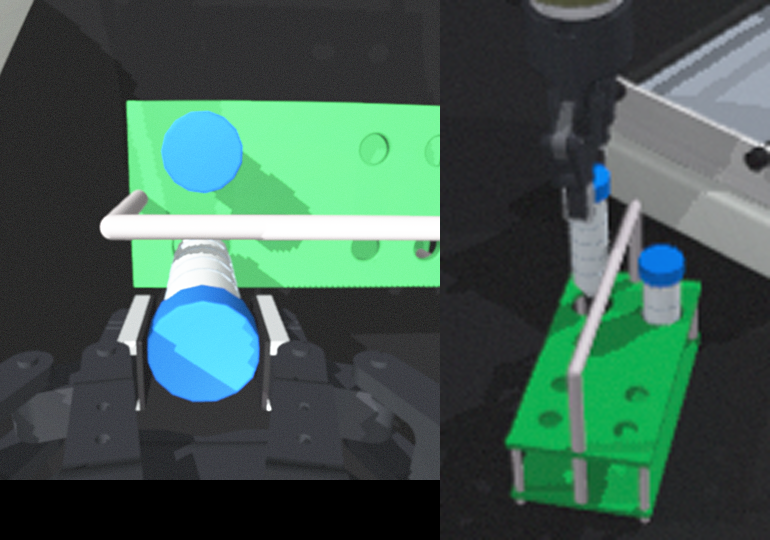

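play_rows --plan "0 0 1 0 0 0 2.5; 0 0 2.2 0 0 0 2.5; 0 0 3.4 0 0 0 2.5; 0 0 4.6 0 0 0 2.5; 0 0 5.6 0 0 0 2.5; 0 0 6.3 0 0 0 2.5; 0 0 6.6 0 0 0 2.5; 0 0 6.6 0 0 0 2.5"

```text
time: 17.27
tcp_pos: [0.4962, 0.0588, 0.0947]
ee_rot: [2.686, -1.63, -0.0]
force: [-0.1, -0.3, -0.6]
finger_gap: 0.392
```

```bash
python3 look.py 12
```

```text
t 17.27 tcp [0.4962 0.0588 0.0947] yaw -62.5 tilt 0.01 F [-0.05 -0.25 -0.57] M [ 0.047 -0.029 -0.001] gap 33.5 q [-0.1   0.56 -0.19  2.22  0.27  0.39 -1.6 ]
t 17.38 tcp [0.4964 0.0588 0.095 ] yaw -62.51 tilt 0.02 F [ 0.06  0.63 -0.8 ] M [-0.017 -0.006  0.012] gap 33.2 q [-0.1   0.56 -0.19  2.22  0.27  0.39 -1.6 ]
```

View pics/ws12.png

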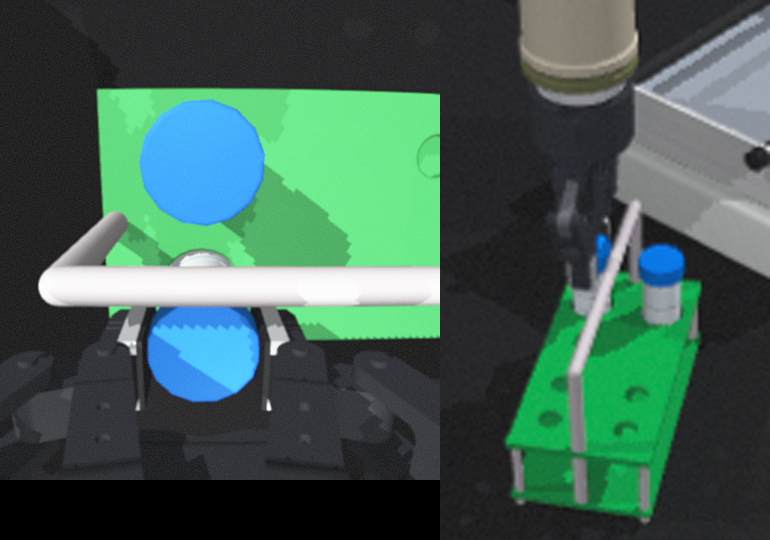

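play_rows --plan "0 0 0.2 0 0 0 2.5; 0 0 0.35 0 0 0 2.5; 0 0 0.35 0 0 0 2.5; 0 0 0.35 0 0 0 7; 0 0 0.35 0 0 0 7; 0 0 0.35 0 0 0 7; 0 0 0.35 0 0 0 7"

```text
time: 18.25
tcp_pos: [0.4962, 0.0588, 0.0913]
ee_rot: [2.686, -1.63, -0.0]
force: [0.1, -0.1, 0.7]
finger_gap: 0.819
```

```bash
python3 -c "
from h import *
st(); goto([.53,.04,.23],-62.5)"
```

```text
t 18.25 tcp [0.4962 0.0588 0.0913] yaw -62.51 tilt 0.0 F [ 0.07 -0.14  0.65] M [ 0.009  0.028 -0.063] gap 69.9 q [-0.1   0.56 -0.19  2.22  0.27  0.38 -1.6 ]
at [0.4962 0.0588 0.0913] d(cm) [  3.22  -2.13 -13.87] rot [ 0.  0. -0.] rows>= 2.3
```

play_rows --plan "0 0 -1.5 0 0 0 7; 0 0 -5 0 0 0 7; 0 0 -9 0 0 0 7; 0 0 -13 0 0 0 7; 0 0 -14 0 0 0 7; 0 0 -14 0 0 0 7; 0 0 -14 0 0 0 7"

```text
time: 19.12
tcp_pos: [0.4956, 0.0586, 0.2304]
ee_rot: [2.685, -1.629, -0.002]
force: [-0.1, 0.3, -0.2]
finger_gap: 0.82
```

```bash
python3 look.py 13
```

```text
t 19.12 tcp [0.4956 0.0586 0.2304] yaw -62.5 tilt 0.09 F [-0.07  0.28 -0.18] M [-0.043  0.026 -0.004] gap 70.0 q [-0.01  0.35 -0.3   2.09  0.15  0.72 -1.49]
t 19.23 tcp [0.4956 0.0587 0.2302] yaw -62.5 tilt 0.13 F [ 0.88 -0.09  0.09] M [ 0.051  0.024 -0.06 ] gap 70.0 q [-0.01  0.35 -0.3   2.09  0.15  0.72 -1.49]
```

View pics/ws13.png

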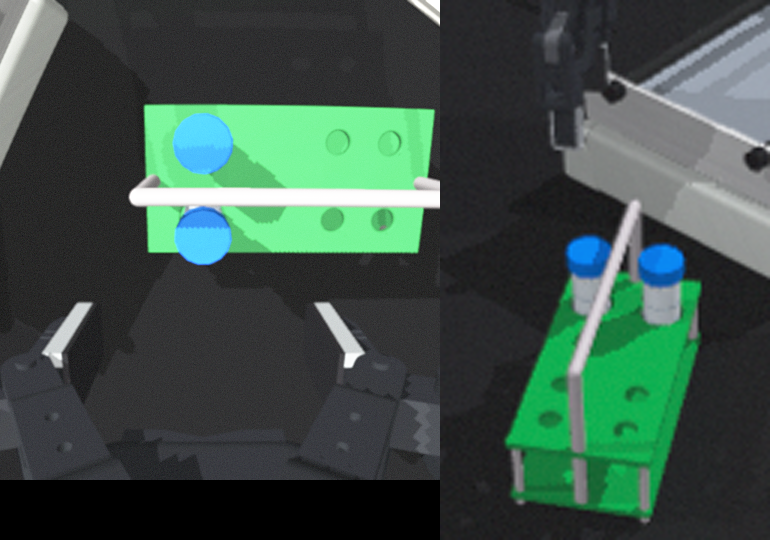

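```bash
cat > fit2.py <<'E'
from h import *
import pickle
from scipy.optimize import least_squares
c,s=pickle.load(open('l13.pkl','rb'))
C=np.array([(102,-52.5,66),(-102,-52.5,66),(-102,52.5,66),(102,52.5,66),(62,-28,119)])/1000
u=np.array([(265,104.5),(554,109),(538,251),(268.5,252.5),(322.5,143)])
def W(p,P): 
    a,b=np.cos(p[2]),np.sin(p[2]); return np.c_[p[0]+a*P[:,0]-b*P[:,1],p[1]+b*P[:,0]+a*P[:,1],P[:,2]]
r=least_squares(lambda p:(proj(c,W(p,C))-u).ravel(),[.551,.016,2.05]); print(r.x[:2],np.degrees(r.x[2]),r.fun.round(1))
for nm,k in (('wrist',c),('scene',s)):
    img=k['img']; g=cv2.inRange(cv2.cvtColor(img,cv2.COLOR_RGB2HSV),(50,90,40),(75,255,255))
    print(nm,(proj(k,W(r.x,C))).round(1).tolist())
p=r.x
for q in ([.551,.0162,np.radians(117.5)],[.5504,.0173,np.radians(117.5)],p):
    print('grip', W(q,np.array([[.028,0,.138]])).round(4))
E
python3 fit2.py; python3 -c "
import cv2
w=cv2.imread('pics/w13.png'); cv2.imwrite('pics/w13d.png',cv2.resize(w[90:270,240:570],None,fx=2.4,fy=2.4,interpolation=2))"
```

```text
[0.55050167 0.0174406 ] 117.51197412576904 [-0.8  0.1  0.6 -0.3  0.1  0.4  0.3 -0.8 -0.   0.5]
wrist [[264.2, 104.6], [554.6, 108.7], [538.1, 251.4], [268.8, 251.7], [322.5, 143.5]]
scene [[346.5, 222.9], [329.3, 283.1], [281.3, 276.3], [303.9, 217.8], [333.0, 214.5]]
grip [[0.5381 0.041  0.138 ]]
grip [[0.5375 0.0421 0.138 ]]
grip [[0.5376 0.0423 0.138 ]]
```

View pics/w13d.png

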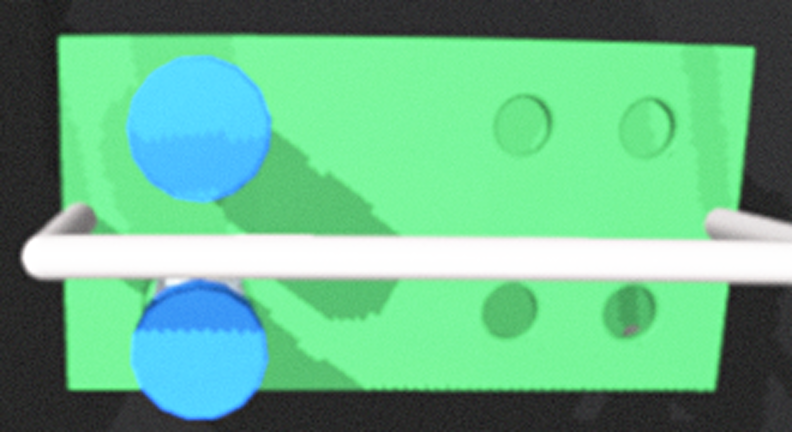

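```bash
python3 -c "
from h import *
st(); goto([.5376,.0422,.20],27.5)"
```

```text
t 19.23 tcp [0.4956 0.0587 0.2302] yaw -62.5 tilt 0.13 F [ 0.88 -0.09  0.09] M [ 0.051  0.024 -0.06 ] gap 70.0 q [-0.01  0.35 -0.3   2.09  0.15  0.72 -1.49]
at [0.4956 0.0587 0.2302] d(cm) [ 3.4  -2.97  3.01] rot [ 1.000e-03  2.000e-03 -1.571e+00] rows>= 8.4
```

play_rows --plan "0 0 0 0 0 -0.15 6; 0.5 -0.3 0 0 0 -0.33 6; 1 -0.7 0 0 0 -0.51 6; 1.5 -1 0 0 0 -0.69 6; 2 -1.5 0 0 0 -0.87 6; 2.5 -2 0 0 0 -1.05 6; 3 -2.5 0 0 0 -1.23 6; 3.3 -2.8 0 0 0 -1.41 6"

```text
time: 20.23
tcp_pos: [0.5362, 0.0423, 0.2302]
ee_rot: [-3.1, -0.508, 0.003]
force: [0.5, -0.0, 0.2]
finger_gap: 0.699
```

```bash
python3 -c "
from h import *
st(); goto([.5376,.0422,.19],27.5)
p=np.array([.496,.0587,.2305])+Rd(-62.5)@np.array([.033,-.028,0]); print(p)
goto([.5376,.0422,.19],27.5,(p,-62.5+np.degrees(1.41)))"
```

```text
t 20.23 tcp [0.5362 0.0423 0.2302] yaw 18.62 tilt 0.11 F [ 0.53 -0.01  0.17] M [-0.003 -0.031  0.014] gap 59.7 q [ 0.29  0.45 -0.65  2.    0.37  0.82 -0.25]
at [0.5362 0.0423 0.2302] d(cm) [0.14 0.06 4.02] rot [-0.001  0.002 -0.155] rows>= 0.8
[0.53607401 0.0423576  0.2305    ]
at [0.5361 0.0424 0.2305] d(cm) [0.14 0.06 4.05] rot [ 0.     0.    -0.161] rows>= 0.9
```

play_rows --plan "0.15 0.05 1 0 0 -0.161 6; 0.15 0.05 3 0 0 -0.161 6; 0.15 0.05 4 0 0 -0.161 6; 0.15 0.05 4 0 0 -0.161 6; 0.15 0.05 4 0 0 -0.161 6"

```text
time: 20.85
tcp_pos: [0.5381, 0.0427, 0.1916]
ee_rot: [-3.051, -0.747, -0.0]
force: [0.1, -0.8, 0.3]
finger_gap: 0.702
```

```bash
python3 -c "
from h import *
import pickle
st(); c=cam('wrist'); save(c,'w14.png'); s=cam('scene'); pickle.dump((c,s),open('l14.pkl','wb')); st()
goto([.5376,.0422,.12],27.5)
x=np.array([.5505,.0174]); a=np.radians(117.5); Rm=np.array([[np.cos(a),-np.sin(a)],[np.sin(a),np.cos(a)]])
for q in [(102,-52.5,66),(-102,-52.5,66),(-102,52.5,66),(102,52.5,66),(62,-28,119),(62,28,119),(97,0,138),(-97,0,138)]:
  w=np.r_[x+Rm@np.array(q[:2])/1000,q[2]/1000]; print(q,proj(c,w).round(1))
"
```

```text
t 20.85 tcp [0.5381 0.0427 0.1916] yaw 27.52 tilt 0.02 F [ 0.13 -0.79  0.26] M [-0.102 -0.04  -0.008] gap 60.0 q [ 0.28  0.5  -0.66  2.04  0.45  0.75 -0.17]
t 20.95 tcp [0.5382 0.0426 0.1918] yaw 27.51 tilt 0.05 F [ 0.12 -0.47 -0.33] M [-0.023  0.066 -0.033] gap 60.2 q [ 0.28  0.5  -0.66  2.04  0.45  0.75 -0.17]
at [0.5382 0.0426 0.1918] d(cm) [-0.07  0.01  7.18] rot [ 0.    -0.001  0.   ] rows>= 1.1
(102, -52.5, 66) [[408.9 115.9]]
(-102, -52.5, 66) [[393.6 407.4]]
(-102, 52.5, 66) [[250.3 407.3]]
(102, 52.5, 66) [[234.7 116. ]]
(62, -28, 119) [[377.2 194.7]]
(62, 28, 119) [[265.6 194.7]]
(97, 0, 138) [[321.2 122.4]]
(-97, 0, 138) [[321.6 477.3]]
```

View pics/w14.png

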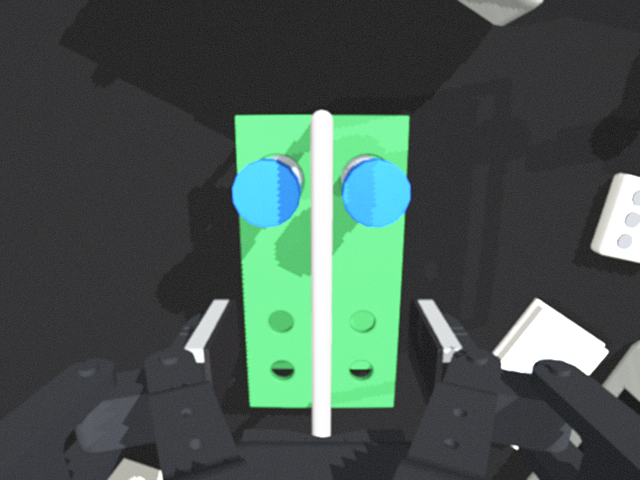

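play_rows --plan "-0.07 0 2 0 0 0 6; -0.07 0 4.5 0 0 0 6; -0.07 0 6.5 0 0 0 5; -0.07 0 7.15 0 0 0 4; -0.07 0 7.15 0 0 0 2; -0.07 0 7.15 0 0 0 0.5; -0.07 0 7.15 0 0 0 0.5; -0.07 0 7.15 0 0 0 0.5" --squeeze 100

```text
time: 21.95
tcp_pos: [0.5375, 0.0422, 0.1206]
ee_rot: [3.051, 0.747, 0.002]
force: [-2.2, -0.5, 7.3]
finger_gap: 0.082
```

```bash
python3 look.py 15
```

```text
t 21.95 tcp [0.5375 0.0422 0.1206] yaw 27.5 tilt 0.07 F [-2.24 -0.48  7.27] M [-0.056  0.437 -0.017] gap 7.0 q [ 0.21  0.59 -0.57  2.1   0.56  0.6  -0.28]
t 22.05 tcp [0.5376 0.0421 0.1206] yaw 27.49 tilt 0.07 F [-1.    0.5   6.45] M [-0.072  0.38  -0.086] gap 6.7 q [ 0.21  0.59 -0.57  2.1   0.56  0.6  -0.28]
```

View pics/ws15.png

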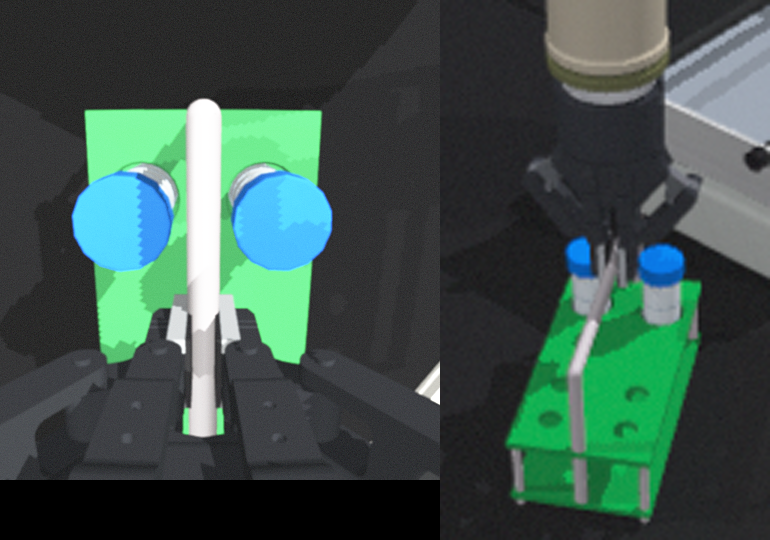

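play_rows --plan "0 0 -0.1 0 0 0 0.5; 0 0 -0.4 0 0 0 0.5; 0 0 -0.8 0 0 0 0.5; 0 0 -1.3 0 0 0 0.5; 0 0 -1.8 0 0 0 0.5; 0 0 -2 0 0 0 0.5; 0 0 -2 0 0 0 0.5; 0 0 -2 0 0 0 0.5"

```text
time: 23.05
tcp_pos: [0.5371, 0.0421, 0.1396]
ee_rot: [-3.052, -0.747, 0.0]
force: [-0.3, 0.1, -3.3]
finger_gap: 0.082
```

```bash
python3 look.py 16; cat > tilt.py <<'E'
from h import *
import pickle,sys
from scipy.optimize import least_squares
c0,s0=pickle.load(open('l15.pkl','rb')); c,s=pickle.load(open('l%s.pkl'%sys.argv[1],'rb'))
# in-hand change: wrist image registration before/after
def kp(img):
    g=cv2.inRange(cv2.cvtColor(img,cv2.COLOR_RGB2HSV),(45,80,40),(80,255,255)); return g
for k in (c0,c):
    m=cv2.inRange(cv2.cvtColor(k['img'],cv2.COLOR_RGB2HSV),(100,150,120),(115,255,255))
    n,l,st_,ce=cv2.connectedComponentsWithStats(m)
    print([(ce[i].round(1).tolist(),st_[i].tolist()) for i in range(1,n) if st_[i,4]>1000])
    g=kp(k['img']); ys,xs=np.nonzero(g); print('green',xs.min(),xs.max(),ys.min())
E
python3 tilt.py 16
```

```text
t 23.05 tcp [0.5371 0.0421 0.1396] yaw 27.51 tilt 0.02 F [-0.29  0.12 -3.3 ] M [0.057 0.026 0.006] gap 7.0 q [ 0.23  0.57 -0.6   2.08  0.53  0.64 -0.25]
t 23.15 tcp [0.5371 0.0421 0.1396] yaw 27.5 tilt 0.02 F [-0.18  0.05 -3.68] M [-0.013 -0.005 -0.072] gap 7.0 q [ 0.23  0.57 -0.6   2.08  0.53  0.64 -0.25]
[([270.6, 217.0], [216, 171, 78, 97, 2448]), ([395.7, 230.2], [352, 171, 101, 99, 4993])]
green 204 442 108
[([395.2, 230.1], [351, 171, 101, 99, 4994]), ([270.1, 217.4], [216, 172, 77, 97, 2474])]
green 203 441 108
```

View pics/ws16.png

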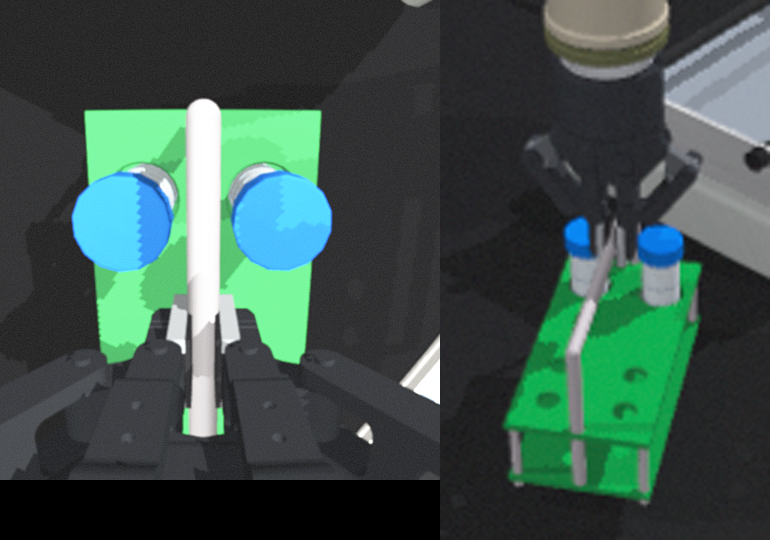

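play_rows --plan "0 0 -1 0 0 0 0.5; 0 0 -3 0 0 0 0.5; 0 0 -6 0 0 0 0.5; 0 0 -9 0 0 0 0.5; 0 0 -12 0 0 0 0.5; 0 0 -15 0 0 0 0.5; 0 0 -17 0 0 0 0.5; 0 0 -18 0 0 0 0.5"

```text
time: 24.15
tcp_pos: [0.5373, 0.0423, 0.3212]
ee_rot: [3.051, 0.747, 0.002]
force: [0.3, -0.2, -3.7]
finger_gap: 0.08
```

```bash
python3 look.py 17; python3 tilt.py 17; python3 -c "
from h import *
goto([.47,.3908,.32],-2.08)
import pickle
s=pickle.load(open('scene0.pkl','rb'))
a=np.radians(-2.08); x=np.array([.469,.3628])
for q in [(78,137,142),(-78,137,142),(78,-137,142),(-78,-137,142),(0,0,98),(120,-140,142),(-120,-140,142)]:
  w=np.r_[x+np.array([[np.cos(a),-np.sin(a)],[np.sin(a),np.cos(a)]])@np.array(q[:2])/1000,q[2]/1000]; print(q,proj(s,w).round(1), ((proj(s,w)-[295,105])*4).round(0))
i=cv2.imread('pics/scene0.png'); cv2.imwrite('pics/s0shk.png',cv2.resize(i[105:225,295:455],None,fx=4,fy=4,interpolation=2))
"
```

```text
t 24.15 tcp [0.5373 0.0423 0.3212] yaw 27.51 tilt 0.09 F [ 0.25 -0.24 -3.75] M [ 0.027 -0.064  0.002] gap 6.8 q [ 0.38  0.36 -0.76  1.89  0.29  1.01 -0.02]
t 24.25 tcp [0.5374 0.0422 0.3207] yaw 27.5 tilt 0.08 F [ 0.4  -0.64 -4.66] M [ 0.008 -0.033  0.007] gap 7.0 q [ 0.38  0.36 -0.76  1.89  0.29  1.01 -0.02]
[([270.6, 217.0], [216, 171, 78, 97, 2448]), ([395.7, 230.2], [352, 171, 101, 99, 4993])]
green 204 442 108
[([402.0, 220.6], [352, 171, 101, 99, 7780]), ([242.8, 222.5], [193, 172, 101, 100, 7652])]
green 204 441 108
at [0.5374 0.0422 0.3207] d(cm) [ 10.12 -34.03   0.06] rot [ 0.    -0.001  0.516] rows>= 5.7
(78, 137, 142) [[430.2 134.1]] [[541. 117.]]
(-78, 137, 142) [[383.6 116.5]] [[354.  46.]]
(78, -137, 142) [[367.3 178.3]] [[289. 293.]]
(-78, -137, 142) [[319.2 156.1]] [[ 97. 204.]]
(0, 0, 98) [[375.4 159.1]] [[321. 217.]]
(120, -140, 142) [[380.6 185.4]] [[342. 322.]]
(-120, -140, 142) [[306.4 151. ]] [[ 46. 184.]]
```

View pics/s0shk.png

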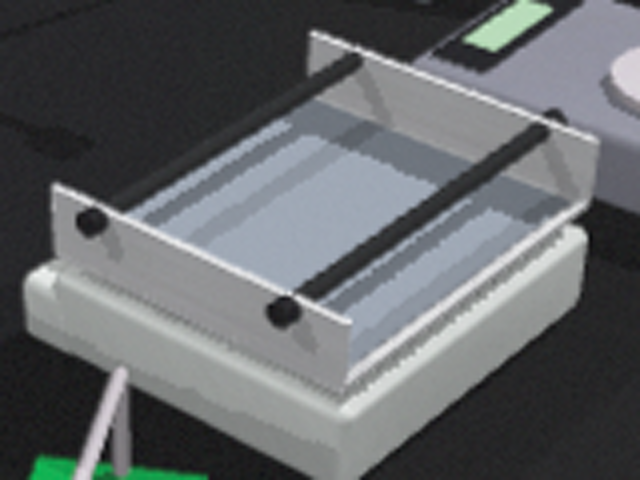

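```bash
cat > fit3.py <<'E'
from h import *
import pickle
from scipy.optimize import least_squares
ct=pickle.load(open('top0.pkl','rb')); cs=pickle.load(open('scene0.pkl','rb'))
def un(p,s,off): return (np.array(p)+.5)/s-.5+np.array(off)
ut=un([(67,55),(38,494),(562,77),(543,513)],3.7,(70,205))
us=un([(599,138),(311,33),(351,320),(53,186)],4,(295,105))
ub=un([(70,130),(55,415),(590,155),(575,441)],3.7,(70,205))
def W(p,P): 
    a,b=np.cos(p[2]),np.sin(p[2]); return np.c_[p[0]+a*P[:,0]-b*P[:,1],p[1]+b*P[:,0]+a*P[:,1],P[:,2]]
def P(L): return np.array([(L,.137,.142),(-L,.137,.142),(L,-.137,.142),(-L,-.137,.142)])
for sel in ('t','s','ts'):
    def f(p):
        r=[]
        if 't' in sel: r.append(proj(ct,W(p,P(p[3])))-ut)
        if 's' in sel: r.append(proj(cs,W(p,P(p[3])))-us)
        return np.concatenate(r).ravel()
    r=least_squares(f,[.469,.363,-.036,.12]); print(sel,r.x[:2].round(4),np.degrees(r.x[2]).round(2),r.x[3].round(4),r.fun.round(1))
E
python3 fit3.py
```

```text
t [0.4692 0.3634] -1.75 0.1192 [-0.   0.4  0.6 -0.4  0.  -0.4 -0.6  0.4]
s [0.4712 0.363 ] -1.79 0.1194 [-0.2  0.1 -0.  -0.5 -0.   0.4  0.2 -0.1]
ts [0.4698 0.3635] -1.75 0.1193 [-0.1  0.1  0.5 -0.6 -0.  -0.8 -0.6  0.2 -0.6 -0.2 -0.3 -0.7 -0.3  0.1
 -0.  -0.3]
```

```bash
python3 -c "
from h import *
goto([.4707,.3914,.32],-1.9)"
```

```text
at [0.5374 0.0422 0.3207] d(cm) [ 10.21 -34.06   0.06] rot [ 0.    -0.001  0.513] rows>= 5.7
```

play_rows --plan "0.3 -1 0 0 0 0.015 0.5; 0.9 -3 0 0 0 0.045 0.5; 1.9 -6.2 0 0 0 0.095 0.5; 3.1 -10.2 0 0 0 0.155 0.5; 4.4 -14.6 0 0 0 0.22 0.5; 5.7 -19 0 0 0 0.285 0.5; 7 -23.4 0 0 0 0.35 0.5; 8.1 -27.2 0 0 0 0.41 0.5"

```text
time: 25.25
tcp_pos: [0.4819, 0.3231, 0.3187]
ee_rot: [3.14, 0.108, -0.003]
force: [0.2, 0.0, -3.2]
finger_gap: 0.08
```

```bash
python3 -c "
from h import *
st(); p=np.array([.5374,.0422,.3207])+Rd(27.5)@np.array([.081,-.272,0]); print(p)
goto([.4707,.3914,.32],-1.9,(p,27.5-np.degrees(.41)))
goto([.4707,.3914,.32],-1.9)
"
```

```text
t 25.25 tcp [0.4819 0.3231 0.3187] yaw 3.96 tilt 0.1 F [ 0.16  0.   -3.16] M [-0.036 -0.072  0.061] gap 6.8 q [-0.2   0.41 -0.68  1.8   0.29  1.04 -0.93]
[0.48365225 0.32086858 0.3207    ]
at [0.4837 0.3209 0.3207] d(cm) [-0.8  -7.13  0.07] rot [0.    0.    0.103] rows>= 1.1
at [0.4819 0.3231 0.3187] d(cm) [-0.65 -6.89 -0.13] rot [0.    0.002 0.102] rows>= 1.1
```

play_rows --plan "-0.3 -2.8 0 0 0 0.04 0.5; -0.55 -4.9 0 0 0 0.07 0.5; -0.7 -6.3 0 0 0 0.09 0.5; -0.75 -7 0 0 0 0.1 0.5; -0.75 -7.1 0 0 0 0.103 0.5; -0.75 -7.1 0 0 0 0.103 0.5; -0.75 -7.1 0 0 0 0.103 0.5"

```text
time: 26.12
tcp_pos: [0.4713, 0.3904, 0.3197]
ee_rot: [3.141, -0.053, 0.0]
force: [-1.0, -0.1, -3.7]
finger_gap: 0.077
```

```bash
python3 -c "
from h import *
import pickle
st(); c=cam('wrist'); save(c,'w18.png'); s=cam('scene'); save(s,'s18.png'); t=cam('top'); save(t,'t18.png'); pickle.dump((c,s,t),open('l18.pkl','wb')); st()
goto([.4707,.3914,.295],-1.9)
"
```

```text
t 26.12 tcp [0.4713 0.3904 0.3197] yaw -1.94 tilt 0.02 F [-1.04 -0.09 -3.74] M [0.001 0.001 0.019] gap 6.6 q [-0.33  0.44 -0.65  1.74  0.3   1.06 -1.12]
t 26.27 tcp [0.4713 0.3907 0.3198] yaw -1.93 tilt 0.01 F [-0.54 -1.28 -3.34] M [ 0.028  0.009 -0.035] gap 6.6 q [-0.33  0.44 -0.65  1.74  0.3   1.06 -1.12]
at [0.4713 0.3907 0.3198] d(cm) [-0.06 -0.07  2.48] rot [ 0. -0. -0.] rows>= 0.4
```

View pics/s18.png

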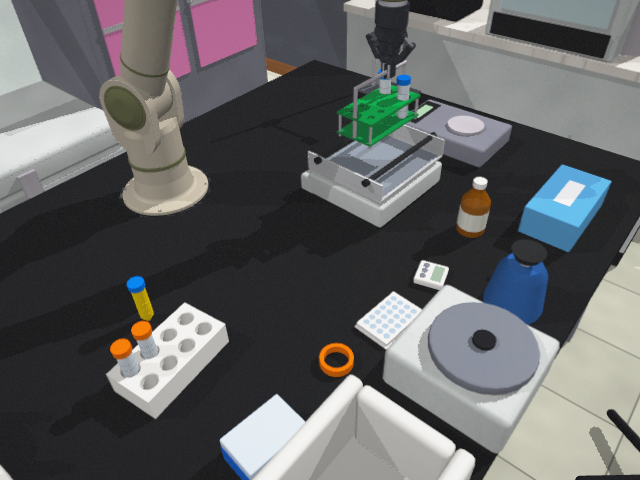

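View pics/w18.png

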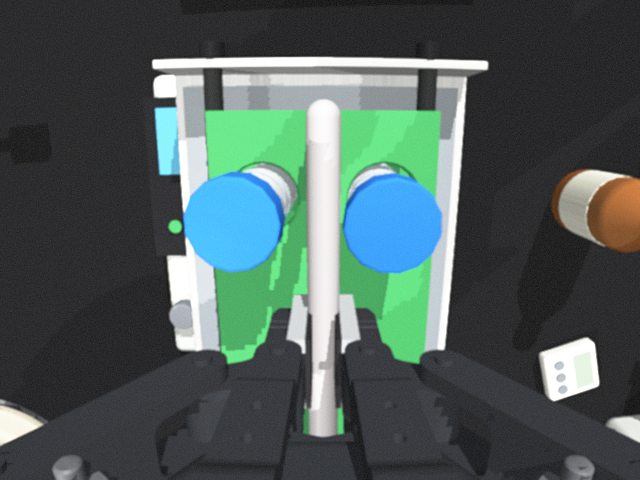

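View pics/t18.png

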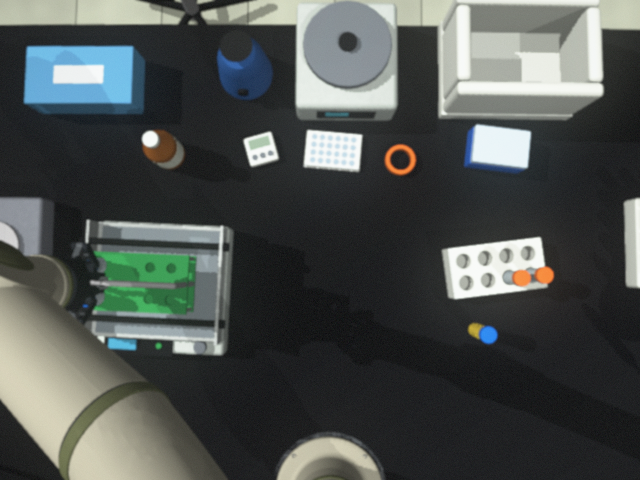

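```bash
cat > pitch.py <<'E'
from h import *
import pickle,sys
def row(img):
    g=cv2.cvtColor(img,cv2.COLOR_RGB2HSV).astype(int); m=(g[...,0]>45)&(g[...,0]<80)&(g[...,1]>80)&(g[...,2]>60)
    # subpixel-ish top edge: first green row per column
    cols=list(range(225,300))+list(range(350,430)); e=[np.argmax(m[60:,x])+60 for x in cols]
    lr=[]
    for y in range(115,150):
        xs=np.nonzero(m[y,150:480])[0]+150; lr.append((xs.min(),xs.max()))
    gb=((g[...,0]>100)&(g[...,0]<116)&(g[...,1]>130)); gb[300:]=0; gb[:140]=0; gb[:,:170]=0; gb[:,480:]=0
    ys,xs=np.nonzero(gb)
    L=xs<323
    return np.mean(e),np.median(e),np.mean(lr,0), ys.max(),ys.min(),xs.min(),xs.max()
for n in sys.argv[1:]:
    c=pickle.load(open('l%s.pkl'%n,'rb'))[0]; print(n,row(c['img']))
c=pickle.load(open('l15.pkl','rb'))[0]
# sensitivity: project front corner with pitch 0,1deg about handle point
T=c['pose']; p0=np.array([.5376,.0421,.1396]); a=np.radians(117.5)
X=np.array([np.cos(a),np.sin(a),0]);Y=np.array([-np.sin(a),np.cos(a),0])
for th in (0,1.):
    Rr=R.from_rotvec(Y*np.radians(th)).as_matrix()
    for q in ((.074,0.02,-.072),(.034,.028,-.019)):
        print(th,q,proj(c,p0+Rr@(X*q[0]+Y*q[1]+np.array([0,0,q[2]]))).round(2))
E
python3 pitch.py 15 16 17 18
```

```text
15 (np.float64(108.54838709677419), np.float64(109.0), array([205.02857143, 440.42857143]), np.int64(269), np.int64(171), np.int64(191), np.int64(452))
16 (np.float64(108.61935483870968), np.float64(109.0), array([204.74285714, 440.02857143]), np.int64(270), np.int64(171), np.int64(191), np.int64(452))
17 (np.float64(108.98709677419355), np.float64(109.0), array([204.85714286, 440.02857143]), np.int64(271), np.int64(171), np.int64(192), np.int64(452))
18 (np.float64(110.0), np.float64(110.0), array([206.11428571, 438.94285714]), np.int64(272), np.int64(172), np.int64(182), np.int64(441))
0 (0.074, 0.02, -0.072) [[276.74 110.47]]
0 (0.034, 0.028, -0.019) [[239.83 226.81]]
1.0 (0.074, 0.02, -0.072) [[277.1  113.54]]
1.0 (0.034, 0.028, -0.019) [[240.2  227.38]]
```

```bash
python3 - <<'E'
from h import *
import pickle
c,s,t=pickle.load(open('l18.pkl','rb'))
cv2.imwrite('pics/s18c.png',cv2.resize(cv2.cvtColor(s['img'],cv2.COLOR_RGB2BGR)[60:210,295:455],None,fx=4.5,fy=4,interpolation=2))
tcp=np.array([.4713,.3907,.3198]); a=np.radians(88.07)
X=np.array([np.cos(a),np.sin(a),0]);Y=np.array([-np.sin(a),np.cos(a),0]); o=tcp-np.array([0,0,.1203])-.028*X
for q in [(102,-52.5,66),(-102,-52.5,66),(-102,52.5,66),(102,52.5,66),(97,0,138),(-97,0,138),(-102,-52.5,0),(-102,52.5,0)]:
    w=o+(X*q[0]+Y*q[1])/1000+np.array([0,0,q[2]/1000])
    print(q,'scene',((proj(s,w)-[295,60])*[4.5,4]).round(0),'wrist',proj(c,w).round(1),'top',proj(t,w).round(1))
E
```

```text
(102, -52.5, 66) scene [[562. 132.]] wrist [[441.1 110.7]] top [[ 74.8 250.4]]
(-102, -52.5, 66) scene [[340. 254.]] wrist [[412.9 481.1]] top [[187.8 255.2]]
(-102, 52.5, 66) scene [[184. 200.]] wrist [[232.4 481. ]] top [[184.6 314.4]]
(102, 52.5, 66) scene [[411.  87.]] wrist [[203.8 110.8]] top [[ 70.9 309.2]]
(97, 0, 138) scene [[490.   2.]] wrist [[321.9 117.6]] top [[ 55.4 280.7]]
(-97, 0, 138) scene [[269. 108.]] wrist [[322.4 597.5]] top [[172.  285.9]]
(-102, -52.5, 0) scene [[335. 353.]] wrist [[395.6 411.2]] top [[196.5 256.2]]
(-102, 52.5, 0) scene [[185. 297.]] wrist [[250.  411.2]] top [[193.5 311.4]]
```

View pics/s18c.png

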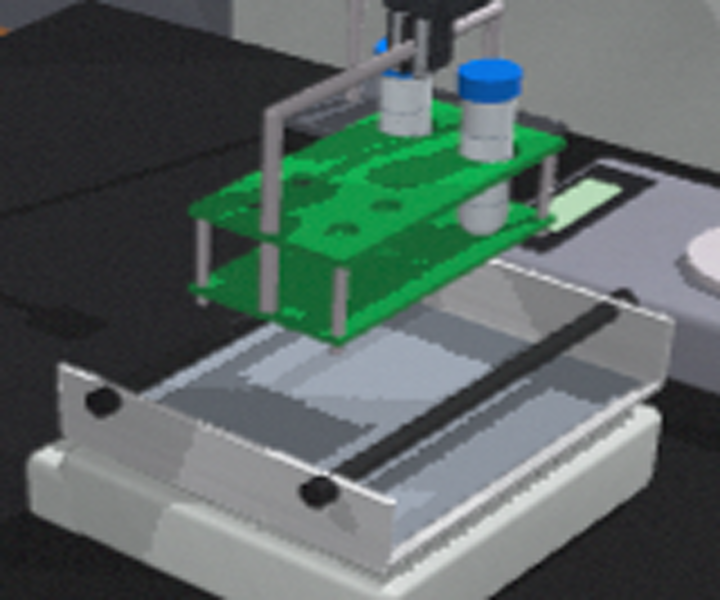

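```bash
python3 - <<'E'
from h import *
import pickle
from scipy.optimize import least_squares
c,s,t=pickle.load(open('l18.pkl','rb'))
def W(p,P): 
    a,b=np.cos(p[2]),np.sin(p[2]); P=np.array(P)/1000; return np.c_[p[0]+a*P[:,0]-b*P[:,1],p[1]+b*P[:,0]+a*P[:,1],P[:,2]]
p=(.4698,.3634,np.radians(-1.85))
print(proj(c,W(p,[(78,137,142),(-78,137,142),(120,138,142),(-120,138,142),(71,110,140),(85,110,140),(-71,110,140),(-85,110,140)])).round(1))
i=cv2.cvtColor(c['img'],cv2.COLOR_RGB2BGR)
cv2.imwrite('pics/w18c.png',cv2.resize(i[30:130,140:500],None,fx=2.2,fy=4,interpolation=2))
E
```

```text
[[432.   65.9]
 [211.4  66.4]
 [489.8  66.1]
 [153.7  66.8]
 [420.1 105. ]
 [439.2 105.3]
 [223.5 105.4]
 [204.4 105.7]]
```

View pics/w18c.png

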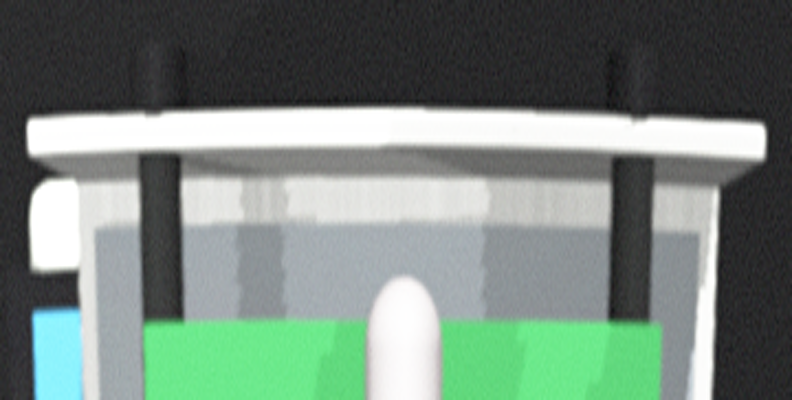

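play_rows --plan "-0.05 0 0.4 0 0 0 0.5; -0.1 -0.05 0.9 0 0 0 0.5; -0.1 -0.05 1.4 0 0 0 0.5; -0.1 -0.05 1.9 0 0 0 0.5; -0.1 -0.05 2.3 0 0 0 0.5; -0.1 -0.05 2.4 0 0 0 0.5; -0.1 -0.05 2.4 0 0 0 0.5; -0.1 -0.05 2.4 0 0 0 0.5"

```text
time: 27.28
tcp_pos: [0.4701, 0.3917, 0.2959]
ee_rot: [-3.141, 0.052, -0.0]
force: [-0.4, 0.4, -5.1]
finger_gap: 0.078
```

play_rows --plan "0 0 0 0 0 0 0.5; 0 0 0 0 0 0 0.5; 0 0 0 0 0 0 0.5; 0 0 0 0 0 0 0.5; 0 0 0 0 0 0 0.5; 0 0 0 0 0 0 0.5; 0 0 0 0 0 0 0.5; 0 0 0 0 0 0 0.5"

```text
time: 28.28
tcp_pos: [0.47, 0.3916, 0.2958]
ee_rot: [-3.141, 0.052, 0.0]
force: [0.3, 0.1, -3.4]
finger_gap: 0.084
```

```bash
python3 - <<'E'
from h import *
import pickle
st(); c=cam('wrist'); save(c,'w19.png'); s=cam('scene'); save(s,'s19.png'); pickle.dump((c,s),open('l19.pkl','wb')); st()
a=cv2.resize(cv2.cvtColor(s['img'],cv2.COLOR_RGB2BGR)[60:210,295:455],None,fx=2.4,fy=2.4,interpolation=2)
b=cv2.resize(cv2.cvtColor(c['img'],cv2.COLOR_RGB2BGR),None,fx=.62,fy=.75)
o=np.zeros((max(a.shape[0],b.shape[0]),a.shape[1]+b.shape[1],3),np.uint8); o[:a.shape[0],:a.shape[1]]=a; o[:b.shape[0],a.shape[1]:]=b; cv2.imwrite('pics/f19.png',o)
E
python3 pitch.py 18 19
```

```text
t 28.27 tcp [0.47   0.3916 0.2958] yaw -1.88 tilt 0.0 F [ 0.27  0.09 -3.41] M [-0.015 -0.004  0.001] gap 7.1 q [-0.34  0.46 -0.65  1.77  0.32  1.02 -1.14]
t 28.38 tcp [0.4701 0.3916 0.2957] yaw -1.89 tilt 0.0 F [ 0.53 -0.38 -4.4 ] M [0.014 0.034 0.006] gap 6.7 q [-0.34  0.46 -0.65  1.77  0.32  1.02 -1.14]
18 (np.float64(110.0), np.float64(110.0), array([206.11428571, 438.94285714]), np.int64(272), np.int64(172), np.int64(182), np.int64(441))
19 (np.float64(110.07096774193549), np.float64(110.0), array([205.37142857, 439.97142857]), np.int64(272), np.int64(172), np.int64(184), np.int64(441))
0 (0.074, 0.02, -0.072) [[276.74 110.47]]
0 (0.034, 0.028, -0.019) [[239.83 226.81]]
1.0 (0.074, 0.02, -0.072) [[277.1  113.54]]
1.0 (0.034, 0.028, -0.019) [[240.2  227.38]]
```

View pics/f19.png

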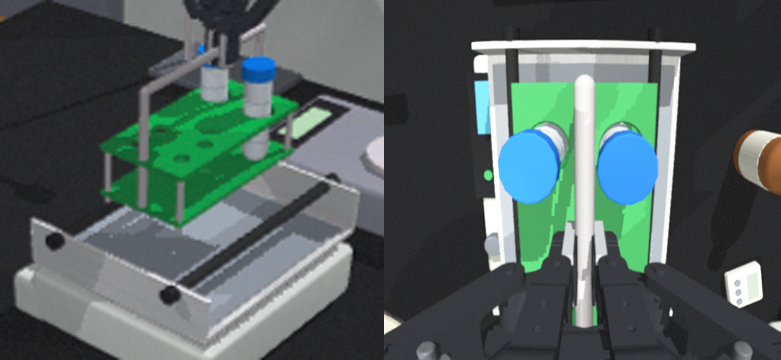

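```bash
python3 -c "
from bench import ticket
print(ticket.close_job())"
```

```text
the job is handed in; nothing more can be done
None
```

I loaded both blue-capped tubes into the carrier's large bores where it stood on the bench. I then lifted it by the handle about 28 mm to its +x side and turned it parallel to the clamp bars. I handed the job in at about 28.4 s, still holding it over the middle of the shaker.

**Last checks**
- **Position:** the carrier's middle is at about (0.469, 0.364), and the shaker's middle was measured at (0.470, 0.363). The yaw matches to about 0.2°.
- **Height:** the feet are about 33 mm above the bars.
- **Level:** the pictures show it level within about 0.5°. It showed no tilt when first lifted, and the tool has 0° tilt.
- **Stillness:** the arm stayed put over the last second, and the contact forces were only the load.
- **Bench:** the last full scene picture, before the final lowering, showed the orange-capped tubes, the yellow tube and the other small things where they were.

**Checks that failed or disagreed**
- **Weighing:** the force reading was too noisy to weigh the tubes, so I gripped at the nominal 28 mm and did not compute a balance point.
- **Scene camera:** it places the held carrier about 2 pixels (4–5 mm) lower than the arm pose does, evenly over its length. The wrist camera agrees with the arm pose, so I took this as calibration error.
- **Tubes:** the seated tubes leaned a few millimetres within their bores during the carry.

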